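Fetch the needle valve from behind the bottles on the stock shelf

ROBOT

A 7-joint arm with a two-finger parallel gripper is mounted at the origin on the work surface. World frame = base frame: x ahead of the robot, y to its left, z up, the work surface at z = 0. Lengths are in mm, angles in rad, forces in N, time in s.
With the tool pointing down it reaches from about 400 to 875 mm from the base axis. Payload 4.4 kg.
Tool frame: the origin (TCP) lies midway between the tips of the shut fingers; the grasp point (between the pads) lies 19 mm behind it; z points along the fingers, y is the direction in which the jaws open and shut (so a half turn about z gives the same grasp; the last joint's range is limited). The gripper opens to 85 mm and grips with 20 to 120 N. Pads are 22 mm wide; open, the fingers measure 114 mm over their backs; the gripper's body (76 mm by 85 mm) begins 54 mm behind the grasp point. The pads swing forward as they close: fully open they stand 13 mm farther back than shut.
Start: joints at [1.211, 0.628, 0.038, 1.517, -0.027, 0.996, -0.02], TCP at [188.262, -622.154, 231.313] pointing down, gripper open.
Joint ranges: [-3.06, 3.06], [-0.37, 2.12], [-1.25, 1.32], [0.18, 2.47], [-1.1, 4.24], [0.23, 1.98], [-2.94, 2.94]. Speed limits (rad/s): [2.57, 2.57, 3.14, 3.14, 3.14, 3.14, 3.14].

INTERFACE

Orientations are given as a rotation vector (axis times angle).
In Python, from station import r gives the robot as it stands.
- The arm moves only by the tool arm_command, never from a script. Its argument "targets" is a list of rows, each an object of numbers: "hand": the opening, from 0 (shut) to 1 (fully open); "x", "y", "z": the shift along the tool's x, y, z in mm; "yaw": the turn about the tool's z in rad. In form: [{"hand": .., "x": .., "y": .., "z": .., "yaw": ..}, ...]. A call has 1 to 20 rows; each row shifts and turns the commanded pose from where the row before left it, along the tool's axes as they then stand; what a row does not reach is not made up. A row lasts 1/8 s, in which the tool goes at most 62.5 mm and 10.7 degrees, less where a joint would pass 70% of its speed; a pose out of reach is approached as far as the arm can. A call is refused whole if a number of a shift passes 62.5 or a number of a turn 0.188, either way. A call with a gripper value outside its range is refused whole. The fingers move at their own pace and stop on an object; "grip_force" is the grip in N (left out, the last holds). Time passes only in rows, so rows that do not move let the fingers close. It gives the time, the measured TCP pose, the force and the opening at its end, in the units of the state.
- r.state(): the state, without advancing time (a new reading comes with each control period).
- r.snapshot(name): name is "scene" or "top" or "wrist"; returns a dict with "frame" (420x560x3 uint8, blue, green, red), "z_map" (420x560 float32, mm along the optical axis (not along the pixel's ray), 0 where there is no reading), "vfov" (degrees; the focal length in pixels is half the picture's height over the tangent of half this angle, whatever the lens; pixels are square), "cx", "cy" (the principal point, pixels), "R" (3x3) and "t" (3): a world point X has camera coordinates R X + t; the wrist camera has in their place "tool_from_camera" (4x4, takes a point from camera to tool coordinates, whose origin is the TCP and whose axes are the flange's). Camera axes: x right, y down, z forward; pixel columns grow to the right and rows downward; lengths in mm; the calibration is good to about 2 mm. A picture is of the moment at which its call begins: read the wrist's pose just before it.
- r.job_done(): hands the job in, once; it reports no verdict.
Trained networks look in a picture, given as the dict that the camera call returned (one of the last four; its "shot" number tells which), for a name from the list of things; names that differ only in an ending like _2 or _b are one class to them, and where a whole thing is asked for, a point or a joint stands for the part that bears it (a point fixed in the world has none). Each returns a list of dicts, best first, with "score" (0 to 1); they miss things now and then, are a little off and sometimes report something else, mostly with a low value. They report only what shows in the picture. A call takes as long as a camera call. They do not tell look-alikes from the thing itself.
- r.silhouettes(picture, label): "region" (420x560 bool, what is visible of it) and "bbox" ([left, top, width, height] in pixels, round what is visible of it).
The state is a dict: "clock": time; "joint_pos": joint angles; "qd": joint speeds; "joint_efforts": joint torques, N m; "ee_pos": TCP position; "orientation": TCP orientation; "ft_force": force on the tool from outside, world axes, zero at the start; "moment": the same for the moment, N m; "finger_gap": finger opening in mm.
Only numpy, scipy, OpenCV 4.12 (cv2) and the standard library are available. Lean on these libraries where they do the work, as an engineer would, in place of code of your own. Each camera call takes 0.05 s, during which the arm holds its last target.

TASK

The brass needle valve on the low plywood shelf is hemmed in by a steel sample cylinder, a spray can and a square filter. Stand all three upright in the empty drip tray, then set the valve, knob up, in the middle of the rubber pad on the tube mounting strip, in line with the two copper tube ends, and last put each of the three back upright on the shelf where it stood before. Knock nothing over, and leave the pressure gauge, the spanner and the tape reel where they lie.

Things in the scene. Friction and masses are not known exactly. Their poses are not given: they have to be found in the camera images.
- valve_mid (a point): Brass needle valve, loose, 0.22 kg, 52 mm tall, knob up: square brass body 30 mm (x) by 26 mm (y) by 26 mm high, a hex nut at each end (62 mm overall along x, its flow line, 13 mm above its base, the same either way round), black knob 24 mm across from 38 mm up. It stands on the shelf amid the three tall things. Point: on its upright axis, 26 mm above its base; z up. Grip the body across y.
- cylinder_mid (a point): Sample cylinder, loose, round, polished steel, 48 mm across and straight up to 118 mm, then a dome with a small brass neck and a round black knob 25 mm across; 150 mm tall in all, about 0.42 kg. The point is on its axis, half-way up (75 mm above its base); z is up.
- can_mid (a point): Spray can, loose, round, grey with a plain paper band, 52 mm across and straight up to 117 mm, with a white cap 41 mm across; 150 mm tall in all, about 0.30 kg. The point is on its axis, half-way up (75 mm above its base); z is up.
- filter_mid (a point): Gas filter, loose, a square upright aluminium housing, 42 by 42 mm and straight up to 128 mm, with a brass port on top; 146 mm tall in all, about 0.36 kg. The point is on its axis, half-way up (73 mm above its base); x and y are square to its flat sides, z is up.
- shelf: Low plywood shelf, fixed, 200 mm (its x, away from the robot) by 250 mm (y). Origin: middle of its underside, on the table; the top, on which the valve and the tall things stand, is 24 mm above it. A steel rim at the far (+x) and side edges rises 20 mm over the board. The tall things stand about 66 mm from the valve, centre to centre: one on the robot side, one left, one right; which is where changes.
- tray: Shallow steel drip tray, fixed on the table, empty at the start, 250 mm (its x) by 130 mm (its y); inside 246 by 126 mm. Origin in the middle of its underside; its floor is 3 mm above it, its rim 14 mm above it. It lies on one side of the shelf, the mounting strip on the other; which is on which side changes.
- strip_pad (a point): Middle of the top of the rubber pad, 60 mm (x) by 50 mm (y), on the tube mounting strip: a fixed aluminium strip, 260 mm (x) by 70 mm (y), with a grey clamp block, copper tube and brass nut at each end. Pad top 12 mm above the table. x runs from one tube end to the other; the nuts' faces lie 52 mm to either side, their centre line 13 mm above the pad; the blocks rise 26 mm above it.
- gauge: Bystander: loose pressure gauge lying face up, 64 mm across, 30 mm thick, white dial, brass stem. Origin in the middle of its underside. Leave it.
- spanner: Bystander: loose open-ended steel spanner, 150 mm long, lying flat. Leave it.
- reel: Bystander: loose white reel of thread-seal tape lying flat, 54 mm across, 16 mm thick, with a hole. Origin in the middle of its underside. Leave it.
Not all that is in view belongs to the job. Of the things that look like the part that bears valve_mid, the middle-sized one is meant.

How it is judged:
By the outcome, as a careful person would: the job done as asked, in the order asked, and still so for the second after the job is handed in, with the robot touching nothing.
It also fails if it takes over 138 s, if anything falls off the work surface, if the arm or the gripper's body presses on something with over 40 N, if the wrist force passes 120 N, or if a joint passes its speed limit or range.

## Working session

There is one attempt and no reset: what is moved stays moved. The work goes in short steps, Python scripts to look and compute and a tool call to move; the robot and the scene stay as the last step left them, time stands still between calls to the robot, and variables do not carry over. Pictures are saved under pics/ and viewed, and the job is handed in when it is done.

Besides the shell and the picture viewer there is one more tool, called after "Request:" as name(argument=value, ...), one argument or row to a line, values as JSON. arm_command: Moves the arm, as the interface text tells. Its arguments: {"type":"object","properties":{"targets":{"type":"array","items":{"type":"object","properties":{"hand":{"type":"number"},"x":{"type":"number"},"y":{"type":"number"},"z":{"type":"number"},"yaw":{"type":"number"}}}},"grip_force":{"type":"number"}},"required":["targets"]}

```bash
ls; mkdir -p pics; cat > h.py <<'E'
import numpy as np, cv2
from station import r
def K(s):
    f=s["frame"].shape[0]/2/np.tan(np.radians(s["vfov"])/2); return f,s["cx"],s["cy"]
def cloud(s, T=None):
    f,cx,cy=K(s); z=s["z_map"].astype(float); v,u=np.indices(z.shape)
    P=np.stack([(u-cx)/f*z,(v-cy)/f*z,z],-1)
    if "R" in s:
        P=(P-np.array(s["t"]))@np.array(s["R"])
    else:
        A=np.array(s["tool_from_camera"]); P=P@A[:3,:3].T+A[:3,3]
        P=P@cv2.Rodrigues(np.array(T["orientation"],float))[0].T+np.array(T["ee_pos"])
    P[z==0]=np.nan
    return P
def proj(s,X):
    f,cx,cy=K(s); c=np.array(s["R"])@np.array(X,float)+np.array(s["t"]); return f*c[0]/c[2]+cx, f*c[1]/c[2]+cy
E
python3 - <<'E'
from h import *
st=r.state(); print({k:np.round(v,3) for k,v in st.items()})
for n in("scene","top"):
    s=r.snapshot(n); cv2.imwrite(f"pics/{n}0.png",s["frame"]); print(n,np.round(s["R"],3),s["t"],s["vfov"],s["cx"],s["cy"])
    P=cloud(s)
    for l in ["valve_mid","cylinder_mid","can_mid","filter_mid","shelf","tray","strip_pad","gauge","spanner","reel"]:
        for d in r.silhouettes(s,l)[:3]:
            q=P[d["region"]]; q=q[~np.isnan(q[:,0])]
            if len(q): print(l,round(d["score"],2),d["bbox"],np.round(np.median(q,0)),np.round(np.percentile(q,2,0)),np.round(np.percentile(q,98,0)))
E
```

```text
pics
{'clock': np.float64(0.0), 'joint_pos': array([ 1.211,  0.629,  0.038,  1.518, -0.027,  0.996, -0.02 ]), 'qd': array([ 0.001,  0.001, -0.002,  0.   ,  0.001,  0.   ,  0.   ]), 'joint_efforts': array([ 0.0000e+00, -5.6342e+01,  1.2260e+00, -1.9345e+01,  1.1000e-02,
        1.0000e-02,  0.0000e+00]), 'ee_pos': array([ 188.073, -621.538,  230.37 ]), 'orientation': array([-3.106, -0.459,  0.   ]), 'ft_force': array([ 0.408,  0.564, -0.422]), 'moment': array([-0.03 , -0.016, -0.013]), 'finger_gap': np.float64(85.543)}
scene [[ 0.892  0.453 -0.004]
 [ 0.269 -0.536 -0.801]
 [-0.365  0.713 -0.599]] [-554.20343713  -95.02855816 1367.63175694] 51.52697923357123 274.0369360068125 208.91348505698852
valve_mid 0.7 [316.0, 273.2, 15.4, 36.6] [ 821. -154.   37.] [ 802. -182.    9.] [ 836. -130.   73.]
valve_mid 0.54 [250.9, 218.5, 20.4, 25.1] [614. -56.  49.] [593. -64.  27.] [639. -39.  78.]
valve_mid 0.54 [307.8, 242.2, 21.2, 16.8] [758. -22.  19.] [738. -37.   2.] [771.   9.  41.]
cylinder_mid 0.87 [266.8, 176.1, 18.3, 52.7] [623.  -1. 109.] [599.  -8.  31.] [639.  21. 176.]
cylinder_mid 0.
[... 1723 characters left out ...]
39. -37. 153.] [520. -57.  63.] [561. -18. 171.]
shelf 0.98 [239.9, 168.6, 114.8, 100.9] [565. -43.  25.] [ 469. -173.    2.] [684.  85.  48.]
shelf 0.41 [290.1, 218.8, 16.2, 23.3] [539. -39. 152.] [519. -60.  25.] [563. -18. 171.]
tray 0.57 [373.3, 211.8, 54.9, 107.9] [ 468. -311.    4.] [ 350. -373.   -0.] [ 593. -244.   15.]
strip_pad 0.69 [153.1, 211.6, 28.6, 117.1] [441. 285.   8.] [317. 254.   3.] [569. 325.  41.]
gauge 0.62 [388.5, 149.9, 33.3, 30.9] [ 713. -314.   30.] [ 687. -354.    0.] [ 755. -283.   35.]
spanner 0.63 [165.0, 135.9, 13.8, 56.3] [709. 292.   7.] [646. 277.  -1.] [785. 309.  12.]
reel 0.53 [292.7, 275.4, 24.0, 27.2] [403. -66.  16.] [379. -92.  -0.] [428. -42.  20.]
```

```bash
python3 - <<'E'
import cv2
for n,b in (("scene",(80,120,400,370)),("top",(140,90,460,350))):
    f=cv2.imread(f"pics/{n}0.png"); c=f[b[1]:b[3],b[0]:b[2]]
    cv2.imwrite(f"pics/{n}0c.png",cv2.resize(c,None,fx=2.3,fy=2.3,interpolation=cv2.INTER_CUBIC))
E
```

```text
(no output)
```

View pics/scene0c.png

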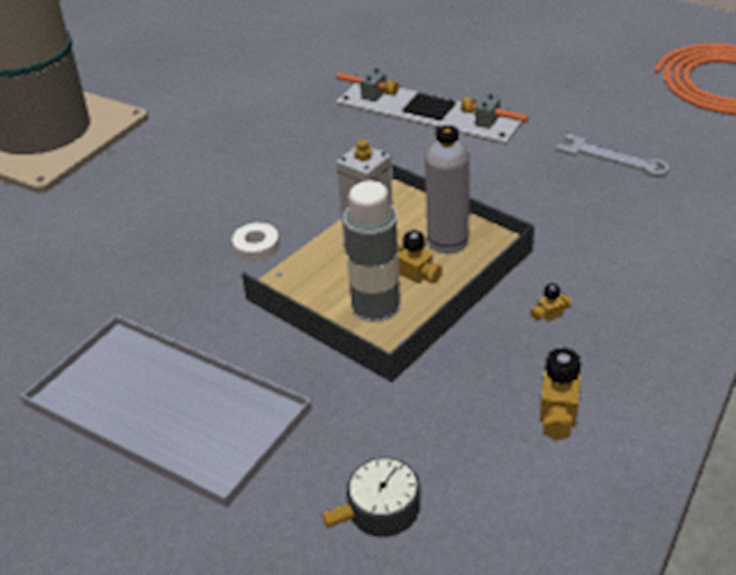

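View pics/top0c.png

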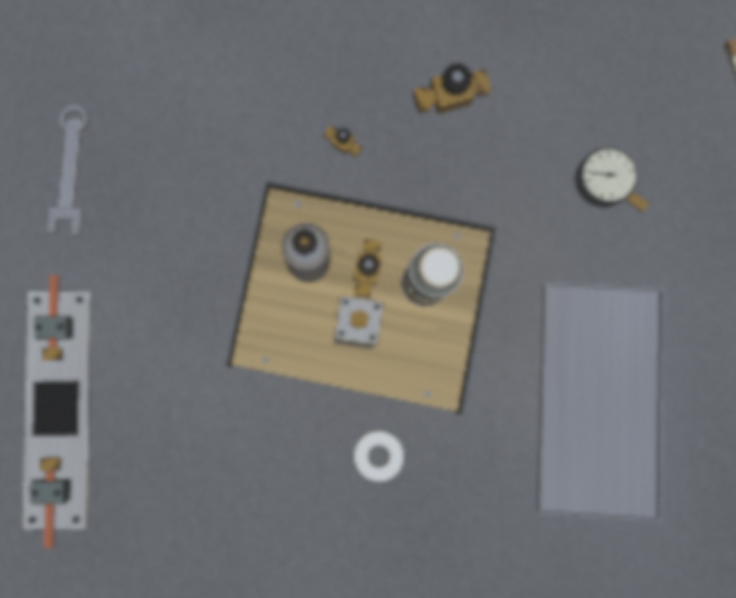

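The valve on the shelf, at about (606, -50), is the middle-sized one, since the look-alikes outside the shelf are one larger and one smaller. On the shelf the cylinder is left, the can right and the filter on the robot side. The tray is at -y and the strip at +y. Next I'll measure poses more precisely.

```bash
cat >> h.py <<'E'
from scipy.optimize import least_squares
def circ(q,R):
    f=lambda p: np.hypot(q[:,0]-p[0],q[:,1]-p[1])-R
    s=least_squares(f,q[:,:2].mean(0),loss="soft_l1",f_scale=1.5); return np.round(s.x,1), round(float(np.median(abs(s.fun))),2), len(q)
def rect(q):
    return cv2.minAreaRect(q[:,:2].astype(np.float32))
def pts(P,reg,lo,hi,xr=None,yr=None):
    q=P[reg]; q=q[~np.isnan(q[:,0])]; q=q[(q[:,2]>lo)&(q[:,2]<hi)]; return q
E
python3 - <<'E'
from h import *
for n in("scene","top"):
    s=r.snapshot(n);P=cloud(s); all_=np.ones(P.shape[:2],bool)
    def box(c,w,lo,hi):
        q=pts(P,all_,lo,hi); return q[(abs(q[:,0]-c[0])<w)&(abs(q[:,1]-c[1])<w)]
    print(n,"cyl",circ(box((620,15),50,40,135),24),"can",circ(box((590,-115),50,40,135),26))
    q=box((540,-38),35,145,157); print("filter top",rect(q),len(q))
    q=box((540,-38),35,60,148); print("filter side",rect(q),len(q))
    q=box((606,-50),45,62,90); print("knob",circ(q,12))
    q=box((606,-50),32,28,60); print("valve",rect(q),q.mean(0),len(q))
    for l,lo,hi in(("shelf",10,60),("tray",-2,30),("strip_pad",-3,40)):
        d=r.silhouettes(s,l)[0]; q=pts(P,d["region"],lo,hi); print(l,rect(q))
E
```

```text
scene cyl (array([614.8,  17.3]), 0.85, 566) can (array([ 594.8, -111.4]), 0.69, 693)
filter top ((543.8629760742188, -39.042964935302734), (43.78215408325195, 44.16314697265625), 87.35002899169922) 182
filter side ((552.5248413085938, -47.66557312011719), (57.06744384765625, 31.12736701965332), 39.736141204833984) 208
knob (array([612.1, -36.2]), 10.1, 126)
valve ((612.280029296875, -50.76994705200195), (42.93594741821289, 58.48603057861328), 27.740415573120117) [615.84287259 -55.37472244  44.50740529] 198
shelf ((578.8826293945312, -43.63862609863281), (260.8028564453125, 206.34719848632812), 79.9031982421875)
tray ((465.4778137207031, -302.5458984375), (145.50643920898438, 270.4948425292969), 88.54283905029297)
strip_pad ((446.75555419921875, 310.39276123046875), (285.31396484375, 118.05770874023438), 3.7315995693206787)
top cyl (array([613.2,  15.7]), 0.19, 88) can (array([ 593.3, -112.9]), 0.22, 97)
filter top ((541.6466064453125, -38.60373306274414), (41.86854934692383, 41.652427673339844), 83.49334716796875) 303
filter side ((521.5245361328125, -35.797210693359375), (40.30168151855469, 1.9790805578231812), 82.23479461669922) 30
knob (array([600.4, -57.5]), 5.09, 90)
valve ((605.39453125, -50.50162887573242), (61.530738830566406, 63.26971435546875), 1.6042861938476562) [603.73628022 -49.18758021  44.13807421] 170
shelf ((575.1612548828125, -44.04582214355469), (256.1387939453125, 205.24691772460938), 80.21539306640625)
tray ((471.8099365234375, -309.37908935546875), (131.69754028320312, 250.51992797851562), 88.32389068603516)
strip_pad ((444.6059265136719, 291.0596923828125), (286.22039794921875, 75.67716217041016), 3.2607953548431396)
```

Request:
arm_command(
  targets=[
    {"hand":1,"x":46,"y":-36,"z":-12},
    {"x":46,"y":-36,"z":-12,"hand":1},
    {"x":46,"y":-36,"z":-12,"hand":1},
    {"x":46,"y":-36,"z":-12,"hand":1},
    {"x":46,"y":-36,"z":-12,"hand":1},
    {"x":46,"y":-36,"z":-12,"hand":1},
    {"x":46,"y":-36,"z":-12,"hand":1},
    {"x":46,"y":-36,"z":-12,"hand":1},
    {"x":46,"y":-36,"z":-12,"hand":1},
    {"x":40,"y":-36,"z":-12,"hand":1},
    {"x":30,"y":-30,"z":-12,"hand":1},
    {"hand":1,"yaw":0.155},
    {"hand":1,"yaw":0.155},
    {"hand":1,"yaw":0.155},
    {"hand":1},
    {"hand":1},
  ],
  grip_force=50,
)

```text
invalid input
```

```bash
cat >> h.py <<'E'
def th(st):
    Rm=cv2.Rodrigues(np.array(st["orientation"],float))[0]; return float(np.arctan2(Rm[1,0],Rm[0,0]))
def go(x,y,z,t=None):
    st=r.state(); Rm=cv2.Rodrigues(np.array(st["orientation"],float))[0]
    d=Rm.T@(np.array([x,y,z])-np.array(st["ee_pos"]))
    yw=None if t is None else round(th(st)-t,3)
    print("t",round(st["clock"],2),"pos",np.round(st["ee_pos"],1),"th",round(th(st),3),"gap",round(float(st["finger_gap"]),1),"F",np.round(st["ft_force"],1),"\n delta tool",np.round(d,1),"dist",round(float(np.linalg.norm(d)),1),"yaw",yw)
E
python3 - <<'E'
from h import *
go(590,-50,400,-.17)
st=r.state(); s=r.snapshot("wrist"); cv2.imwrite("pics/w1.png",s["frame"]); P=cloud(s,st)
print(s["vfov"],np.round(s["tool_from_camera"],2))
np.savez("w1.npz",P=P)
for l in ["valve_mid","cylinder_mid","can_mid","filter_mid","shelf"]:
    for d in r.silhouettes(s,l)[:2]:
        q=pts(P,d["region"],-100,300); print(l,d["score"],d["bbox"],np.round(np.median(q,0)) if len(q) else 0)
E
```

```text
t 1.5 pos [ 188.3 -622.2  231.3] th 0.294 gap 85.7 F [ 1.2  0.  -0.4] 
 delta tool [ 550.2 -431.3 -168.7] dist 719.2 yaw 0.464
62.88497689149999 [[  -0.     -0.95   -0.32   83.53]
 [   1.     -0.     -0.     -1.32]
 [   0.     -0.32    0.95 -141.12]
 [   0.      0.      0.      1.  ]]
```

View pics/w1.png

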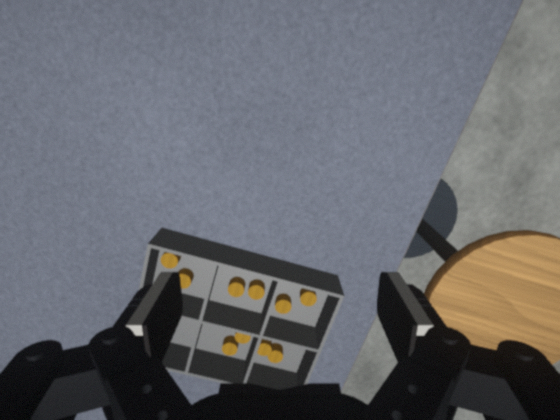

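Request:
arm_command(
  targets=[
    {"hand":1,"x":46,"y":-36,"z":-14,"yaw":0},
    {"hand":1,"x":46,"y":-36,"z":-14,"yaw":0},
    {"hand":1,"x":46,"y":-36,"z":-14,"yaw":0},
    {"hand":1,"x":46,"y":-36,"z":-14,"yaw":0},
    {"hand":1,"x":46,"y":-36,"z":-14,"yaw":0},
    {"hand":1,"x":46,"y":-36,"z":-14,"yaw":0},
    {"hand":1,"x":46,"y":-36,"z":-14,"yaw":0},
    {"hand":1,"x":46,"y":-36,"z":-14,"yaw":0},
    {"hand":1,"x":46,"y":-36,"z":-14,"yaw":0},
    {"hand":1,"x":46,"y":-36,"z":-14,"yaw":0},
    {"hand":1,"x":46,"y":-36,"z":-14,"yaw":0},
    {"hand":1,"x":40,"y":-30,"z":-14,"yaw":0},
    {"hand":1,"x":0,"y":0,"z":0,"yaw":0.155},
    {"hand":1,"x":0,"y":0,"z":0,"yaw":0.155},
    {"hand":1,"x":0,"y":0,"z":0,"yaw":0.155},
    {"hand":1,"x":0,"y":0,"z":0,"yaw":0},
  ],
  grip_force=50,
)

```text
clock: 3.8
ee_pos: [587.5, -56.2, 399.3]
orientation: [3.13, -0.266, 0.0]
ft_force: [-0.3, -0.1, -0.8]
finger_gap: 85.6
```

```bash
python3 - <<'E'
from h import *
go(590,-50,400,-.17)
st=r.state(); s=r.snapshot("wrist"); cv2.imwrite("pics/w2.png",s["frame"]); P=cloud(s,st)
np.savez("w2.npz",P=P)
for l in ["valve_mid","cylinder_mid","can_mid","filter_mid","shelf"]:
    for d in r.silhouettes(s,l)[:2]:
        q=pts(P,d["region"],-100,300); print(l,d["score"],d["bbox"],np.round(np.median(q,0)) if len(q) else 0)
E
```

```text
t 3.8 pos [587.5 -56.2 399.3] th -0.17 gap 85.6 F [-0.3 -0.1 -0.8] 
 delta tool [ 1.4 -6.5 -0.7] dist 6.7 yaw 0.0
valve_mid 0.92 [261.3, 113.1, 21.8, 47.4] [609. -48.  48.]
valve_mid 0.91 [217.0, 18.7, 34.9, 23.7] [752. -19.  17.]
cylinder_mid 0.81 [197.5, 122.9, 48.9, 48.6] [619.   8. 148.]
cylinder_mid 0.66 [9.9, 43.5, 53.5, 107.5] [718. 292.   6.]
can_mid 0.82 [299.6, 119.4, 48.7, 50.8] [ 602. -107.  164.]
filter_mid 0.55 [254.6, 163.9, 35.6, 53.5] [555. -39. 150.]
shelf 0.59 [177.9, 83.6, 191.3, 139.7] [594. -53.  23.]
```

View pics/w2.png

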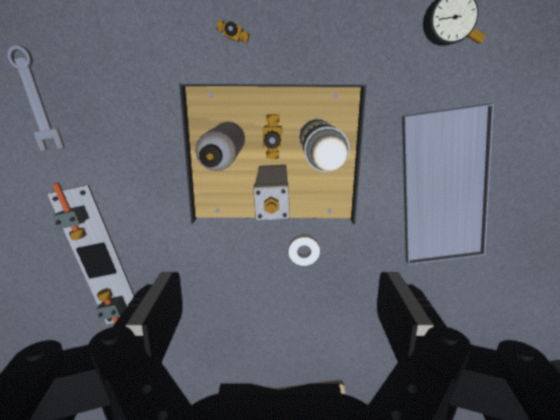

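The wrist view shows the valve at (272,137), with its flow line nearly along the shelf x. The cylinder is at (218,148), the can at (326,145), the filter at (271,200), the empty tray at (447,183) and the pad at (96,261). Next I'll fit all of these.

```bash
python3 - <<'E'
from h import *
P=np.load("w2.npz")["P"]; all_=np.ones(P.shape[:2],bool)
def box(c,w,lo,hi):
    q=pts(P,all_,lo,hi); return q[(abs(q[:,0]-c[0])<w)&(abs(q[:,1]-c[1])<w)]
print("cyl",circ(box((614,16),45,40,135),24),"can",circ(box((594,-112),45,40,135),26))
q=box((594,-112),35,165,182);print("cap",cv2.minEnclosingCircle(q[:,:2].astype(np.float32)),np.median(q[:,2]))
q=box((614,16),35,160,182);print("cylknob",cv2.minEnclosingCircle(q[:,:2].astype(np.float32)),q[:,2].max())
q=box((542,-39),35,145,157); print("ftop",rect(q),len(q),np.median(q[:,2]))
q=box((542,-39),40,50,140); print("fside",rect(q),len(q))
# side face line: far side
q=box((565,-43),30,50,140); print("face line",cv2.fitLine(q[:,:2].astype(np.float32),cv2.DIST_HUBER,0,.01,.01).ravel())
q=box((606,-50),32,66,90); print("knob",len(q),cv2.minEnclosingCircle(q[:,:2].astype(np.float32)),q[:,2].max())
q=box((608,-48),35,32,90); print("valve",len(q),rect(q))
for z in (0,): pass
q=box((620,-50),80,20,30); print("board z",np.median(q[:,2]))
q=box((445,287),28,9,16); print("padz",np.median(q[:,2]))
for l in range(0): pass
E
python3 - <<'E'
import cv2
f=cv2.imread("pics/w2.png")
cv2.imwrite("pics/w2c.png",cv2.resize(f[70:240,170:380],None,fx=3.6,fy=3.6,interpolation=cv2.INTER_CUBIC))
E
```

```text
cyl (array([613.1,  17. ]), 0.13, 417) can (array([ 593.2, -111.8]), 0.18, 330)
cap ((593.7061767578125, -111.59512329101562), 19.412715911865234) 172.19256842821267
cylknob ((613.6588134765625, 16.703998565673828), 12.416313171386719) 175.2399195523866
ftop ((542.3182373046875, -37.358428955078125), (42.06450271606445, 41.972145080566406), 82.89576721191406) 964 150.5363686945323
fside ((561.8572998046875, -39.884422302246094), (41.70728302001953, 3.4376230239868164), 82.21684265136719) 506
face line [ 1.16174586e-01  9.93228793e-01  5.62852112e+02 -3.93662148e+01]
knob 242 ((605.8737182617188, -47.91265869140625), 12.182551383972168) 76.9994420474784
valve 676 ((605.6943969726562, -47.93931579589844), (24.476255416870117, 62.037986755371094), 80.36893463134766)
board z 22.783322969700237
padz 10.911105707244872
```

View pics/w2c.png

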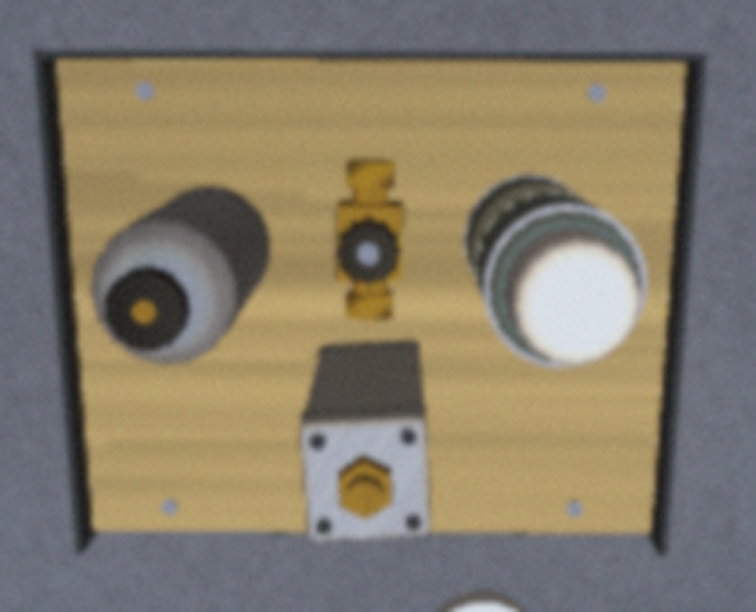

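Request:
arm_command(
  targets=[
    {"hand":1,"x":15.2,"y":53.7,"z":0,"yaw":0},
    {"hand":1,"x":0,"y":0,"z":55,"yaw":0},
    {"hand":1,"x":0,"y":0,"z":55,"yaw":0},
    {"hand":1,"x":0,"y":0,"z":55,"yaw":0},
    {"hand":1,"x":0,"y":0,"z":40,"yaw":0},
    {"hand":1,"x":0,"y":0,"z":0,"yaw":0},
    {"hand":1,"x":0,"y":0,"z":0,"yaw":0},
  ],
)

```text
clock: 4.97
ee_pos: [594.6, -112.1, 195.9]
orientation: [3.13, -0.268, 0.004]
ft_force: [-0.3, 0.3, 0.4]
finger_gap: 85.3
```

```bash
python3 - <<'E'
from h import *
go(593.4,-111.7,108,-.17)
E
```

```text
t 4.97 pos [ 594.6 -112.1  195.9] th -0.171 gap 85.3 F [-0.3  0.3  0.4] 
 delta tool [-1.5 -0.2 87.9] dist 88.0 yaw -0.001
```

Request:
arm_command(
  targets=[
    {"hand":1,"x":-1,"y":0,"z":30,"yaw":0},
    {"hand":1,"x":0,"y":0,"z":30,"yaw":0},
    {"hand":1,"x":0,"y":0,"z":28,"yaw":0},
    {"hand":1,"x":0,"y":0,"z":0,"yaw":0},
    {"hand":1,"x":0,"y":0,"z":0,"yaw":0},
    {"hand":0,"x":0,"y":0,"z":0,"yaw":0},
    {"hand":0,"x":0,"y":0,"z":0,"yaw":0},
    {"hand":0,"x":0,"y":0,"z":0,"yaw":0},
    {"hand":0,"x":0,"y":0,"z":0,"yaw":0},
    {"hand":0,"x":0,"y":0,"z":0,"yaw":0},
    {"hand":0,"x":0,"y":0,"z":0,"yaw":0},
  ],
  grip_force=40,
)

```text
clock: 6.35
ee_pos: [593.3, -112.0, 107.8]
orientation: [3.13, -0.269, 0.004]
ft_force: [-0.4, -0.4, 5.8]
finger_gap: 51.2
```

```bash
python3 - <<'E'
from h import *
go(555,-309,180,-.02)
s=r.snapshot("scene"); cv2.imwrite("pics/s1.png",cv2.resize(s["frame"][120:350,100:400],None,fx=2.5,fy=2.5))
E
```

```text
t 6.35 pos [ 593.3 -112.   107.8] th -0.171 gap 51.2 F [-0.4 -0.4  5.8] 
 delta tool [ -3.9 200.7 -72.2] dist 213.3 yaw -0.151
```

View pics/s1.png

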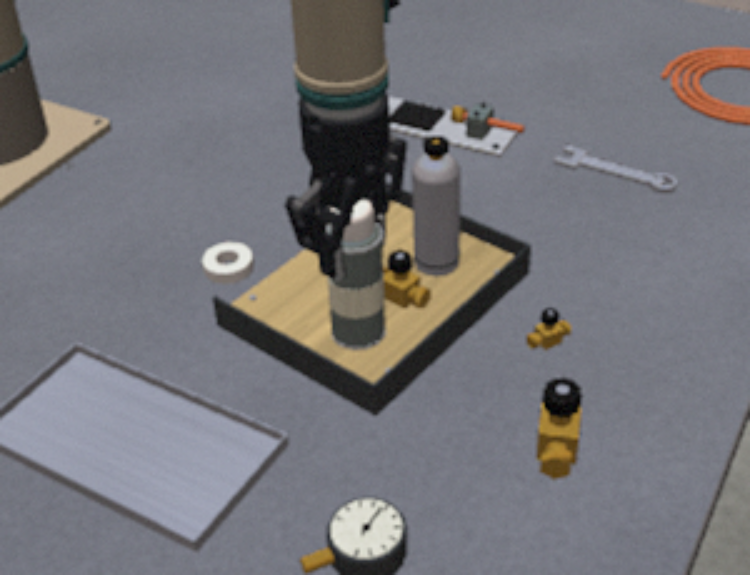

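Request:
arm_command(
  targets=[
    {"hand":0,"x":0,"y":0,"z":-20,"yaw":0},
    {"hand":0,"x":0,"y":0,"z":-30,"yaw":0},
    {"hand":0,"x":0,"y":10,"z":-25,"yaw":0},
    {"hand":0,"x":0,"y":35,"z":0,"yaw":0},
    {"hand":0,"x":-2,"y":45,"z":0,"yaw":0},
    {"hand":0,"x":-2,"y":45,"z":0,"yaw":0},
    {"hand":0,"x":-4,"y":40,"z":0,"yaw":0},
    {"hand":0,"x":0,"y":27,"z":0,"yaw":0},
    {"hand":0,"x":0,"y":0,"z":0,"yaw":-0.075},
    {"hand":0,"x":0,"y":0,"z":0,"yaw":-0.075},
    {"hand":0,"x":0,"y":0,"z":0,"yaw":0},
  ],
)

```text
clock: 7.78
ee_pos: [549.6, -309.2, 181.1]
orientation: [-3.141, 0.035, 0.001]
ft_force: [0.5, 0.0, -2.5]
finger_gap: 50.9
```

```bash
python3 - <<'E'
from h import *
go(551,-311,89,-.03)
E
```

```text
t 7.78 pos [ 549.6 -309.2  181.1] th -0.022 gap 50.9 F [ 0.5  0.  -2.5] 
 delta tool [ 1.5  1.8 92.1] dist 92.1 yaw 0.008
```

Request:
arm_command(
  targets=[
    {"hand":0,"x":1,"y":2,"z":35,"yaw":0},
    {"hand":0,"x":0,"y":0,"z":35,"yaw":0},
    {"hand":0,"x":0,"y":0,"z":18,"yaw":0},
    {"hand":0,"x":0,"y":0,"z":3,"yaw":0},
    {"hand":0,"x":0,"y":0,"z":1,"yaw":0},
    {"hand":0,"x":0,"y":0,"z":0,"yaw":0},
  ],
)

```text
clock: 8.52
ee_pos: [551.8, -311.8, 90.6]
orientation: [3.14, -0.034, 0.003]
ft_force: [0.5, 0.4, -1.7]
finger_gap: 51.0
```

```bash
python3 - <<'E'
from h import *
go(551,-311,87,-.03)
E
```

```text
t 8.53 pos [ 551.8 -311.8   90.6] th -0.021 gap 51.0 F [ 0.5  0.4 -1.7] 
 delta tool [-0.9 -0.8  3.6] dist 3.8 yaw 0.009
```

Request:
arm_command(
  targets=[
    {"hand":0,"x":0,"y":0,"z":1.5,"yaw":0},
    {"hand":0,"x":0,"y":0,"z":1.0,"yaw":0},
    {"hand":0,"x":0,"y":0,"z":0,"yaw":0},
  ],
)

```text
clock: 8.9
ee_pos: [551.1, -311.4, 87.0]
orientation: [3.141, -0.033, 0.0]
ft_force: [-0.5, -0.9, -2.4]
finger_gap: 51.1
```

Request:
arm_command(
  targets=[
    {"hand":0,"x":0,"y":0,"z":1,"yaw":0},
    {"hand":0,"x":0,"y":0,"z":0,"yaw":0},
  ],
)

```text
clock: 9.15
ee_pos: [551.4, -311.5, 86.9]
orientation: [3.141, -0.033, 0.001]
ft_force: [-1.5, 1.0, 4.9]
finger_gap: 50.8
```

Request:
arm_command(
  targets=[
    {"hand":1,"x":0,"y":0,"z":0,"yaw":0},
    {"hand":1,"x":0,"y":0,"z":0,"yaw":0},
    {"hand":1,"x":0,"y":0,"z":0,"yaw":0},
    {"hand":1,"x":0,"y":0,"z":0,"yaw":0},
    {"hand":1,"x":0,"y":0,"z":-20,"yaw":0},
    {"hand":1,"x":0,"y":0,"z":-40,"yaw":0},
    {"hand":1,"x":0,"y":0,"z":-45,"yaw":0},
    {"hand":1,"x":0,"y":0,"z":-40,"yaw":0},
    {"hand":1,"x":0,"y":-50,"z":0,"yaw":0.05},
    {"hand":1,"x":0,"y":-55,"z":0,"yaw":0.05},
    {"hand":1,"x":0,"y":-55,"z":0,"yaw":0},
    {"hand":1,"x":0,"y":-55,"z":0,"yaw":0},
    {"hand":1,"x":0,"y":-50,"z":0,"yaw":0},
    {"hand":1,"x":0,"y":0,"z":0,"yaw":0},
  ],
)

```text
clock: 10.9
ee_pos: [575.8, -41.3, 230.9]
orientation: [-3.133, 0.176, -0.001]
ft_force: [1.7, -0.1, 1.0]
finger_gap: 85.7
```

```bash
python3 - <<'E'
from h import *
go(542.1,-37.6,108,-.12)
s=r.snapshot("top"); cv2.imwrite("pics/t1.png",cv2.resize(s["frame"][90:350,200:460],None,fx=2.2,fy=2.2))
P=cloud(s); q=P[~np.isnan(P[...,0])]; q=q[(abs(q[:,0]-551)<45)&(abs(q[:,1]+311)<45)]
m=q[(q[:,2]>30)&(q[:,2]<118)]; print(circ(m,26)); m=q[q[:,2]>140];print(cv2.minEnclosingCircle(m[:,:2].astype(np.float32)))
E
```

```text
t 10.9 pos [575.8 -41.3 230.9] th -0.112 gap 85.7 F [ 1.7 -0.1  1. ] 
 delta tool [-34.    0.5 122.9] dist 127.5 yaw 0.008
(array([ 552. , -312.6]), 0.27, 213)
((551.72216796875, -311.9747009277344), 19.70134162902832)
```

View pics/t1.png

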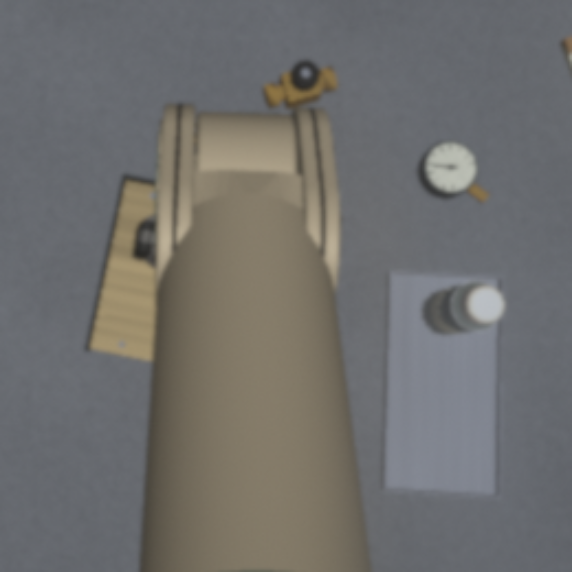

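The can is standing upright in the tray. Now the filter.

Request:
arm_command(
  targets=[
    {"hand":1,"x":-34,"y":0.5,"z":0,"yaw":0.008},
    {"hand":1,"x":0,"y":0,"z":0,"yaw":0},
    {"hand":1,"x":0,"y":0,"z":30,"yaw":0},
    {"hand":1,"x":0,"y":0,"z":0,"yaw":0},
  ],
)

```text
clock: 11.45
ee_pos: [540.5, -45.4, 199.4]
orientation: [3.134, -0.206, -0.006]
ft_force: [-0.4, 0.6, 0.4]
finger_gap: 85.5
```

```bash
python3 - <<'E'
from h import *
go(542.1,-37.6,108,-.12)
E
```

```text
t 11.45 pos [540.5 -45.4 199.4] th -0.131 gap 85.5 F [-0.4  0.6  0.4] 
 delta tool [ 0.9 -8.  91.4] dist 91.8 yaw -0.011
```

Request:
arm_command(
  targets=[
    {"hand":1,"x":1,"y":-8,"z":0,"yaw":-0.01},
    {"hand":1,"x":0,"y":0,"z":0,"yaw":0},
    {"hand":1,"x":0,"y":0,"z":0,"yaw":0},
  ],
)

```text
clock: 11.82
ee_pos: [544.1, -36.2, 201.5]
orientation: [3.136, -0.187, 0.002]
ft_force: [-0.1, 0.2, -0.1]
finger_gap: 85.3
```

```bash
python3 - <<'E'
from h import *
go(542.1,-37.6,108,-.12)
E
```

```text
t 11.82 pos [544.1 -36.2 201.5] th -0.119 gap 85.3 F [-0.1  0.2 -0.1] 
 delta tool [-1.9  1.7 93.4] dist 93.5 yaw 0.001
```

Request:
arm_command(
  targets=[
    {"hand":1,"x":-2,"y":1.5,"z":30,"yaw":0},
    {"hand":1,"x":0,"y":0,"z":30,"yaw":0},
    {"hand":1,"x":0,"y":0,"z":30,"yaw":0},
    {"hand":1,"x":0,"y":0,"z":3,"yaw":0},
    {"hand":1,"x":0,"y":0,"z":0,"yaw":0},
    {"hand":1,"x":0,"y":0,"z":0,"yaw":0},
  ],
)

```text
clock: 12.58
ee_pos: [542.4, -37.6, 109.1]
orientation: [-3.136, 0.187, -0.004]
ft_force: [-0.3, -0.4, -0.3]
finger_gap: 85.2
```

```bash
python3 - <<'E'
from h import *
go(542.1,-37.6,108,-.12)
E
```

```text
t 12.57 pos [542.4 -37.6 109.1] th -0.119 gap 85.2 F [-0.3 -0.4 -0.3] 
 delta tool [-0.3  0.1  1.1] dist 1.2 yaw 0.001
```

Request:
arm_command(
  targets=[
    {"hand":0,"x":0,"y":0,"z":0,"yaw":0},
    {"hand":0,"x":0,"y":0,"z":0,"yaw":0},
    {"hand":0,"x":0,"y":0,"z":0,"yaw":0},
    {"hand":0,"x":0,"y":0,"z":0,"yaw":0},
    {"hand":0,"x":0,"y":0,"z":0,"yaw":0},
    {"hand":0,"x":0,"y":0,"z":0,"yaw":0},
    {"hand":0,"x":0,"y":0,"z":-20,"yaw":0},
    {"hand":0,"x":0,"y":0,"z":-35,"yaw":0},
    {"hand":0,"x":0,"y":0,"z":-25,"yaw":0},
    {"hand":0,"x":-5,"y":38,"z":0,"yaw":0},
    {"hand":0,"x":-7,"y":48,"z":0,"yaw":0},
    {"hand":0,"x":-7,"y":48,"z":0,"yaw":0},
    {"hand":0,"x":-7,"y":48,"z":0,"yaw":0},
    {"hand":0,"x":-7,"y":48,"z":0,"yaw":0},
    {"hand":0,"x":-5,"y":48,"z":0,"yaw":0},
    {"hand":0,"x":0,"y":0,"z":0,"yaw":-0.045},
    {"hand":0,"x":0,"y":0,"z":0,"yaw":-0.045},
    {"hand":0,"x":0,"y":0,"z":0,"yaw":0},
    {"hand":0,"x":0,"y":0,"z":0,"yaw":0},
  ],
)

```text
clock: 14.95
ee_pos: [471.0, -307.8, 187.7]
orientation: [-3.141, 0.043, 0.0]
ft_force: [0.7, -0.1, -2.3]
finger_gap: 41.6
```

```bash
python3 - <<'E'
from h import *
go(471,-309,88,-.03)
E
```

```text
t 14.95 pos [ 471.  -307.8  187.7] th -0.028 gap 41.6 F [ 0.7 -0.1 -2.3] 
 delta tool [ 0.   1.3 99.7] dist 99.8 yaw 0.002
```

Request:
arm_command(
  targets=[
    {"hand":0,"x":0,"y":1,"z":35,"yaw":0},
    {"hand":0,"x":0,"y":0,"z":35,"yaw":0},
    {"hand":0,"x":0,"y":0,"z":22,"yaw":0},
    {"hand":0,"x":0,"y":0,"z":5,"yaw":0},
    {"hand":0,"x":0,"y":0,"z":0,"yaw":0},
    {"hand":0,"x":0,"y":0,"z":1,"yaw":0},
    {"hand":0,"x":0,"y":0,"z":0,"yaw":0},
  ],
)

```text
clock: 15.82
ee_pos: [471.0, -310.3, 90.6]
orientation: [3.14, -0.046, 0.002]
ft_force: [0.3, 0.1, -2.0]
finger_gap: 41.8
```

Request:
arm_command(
  targets=[
    {"hand":0,"x":0,"y":0,"z":1,"yaw":0},
    {"hand":0,"x":0,"y":0,"z":0,"yaw":0},
  ],
)

```text
clock: 16.08
ee_pos: [470.6, -310.0, 89.0]
orientation: [3.141, -0.046, 0.0]
ft_force: [0.2, 1.1, -3.2]
finger_gap: 41.5
```

Request:
arm_command(
  targets=[
    {"hand":0,"x":0,"y":0,"z":1,"yaw":0},
    {"hand":0,"x":0,"y":0,"z":0,"yaw":0},
    {"hand":0,"x":0,"y":0,"z":0.5,"yaw":0},
    {"hand":0,"x":0,"y":0,"z":0,"yaw":0},
  ],
)

```text
clock: 16.58
ee_pos: [470.6, -310.0, 87.3]
orientation: [-3.141, 0.046, -0.0]
ft_force: [-0.0, 0.7, -2.1]
finger_gap: 41.8
```

Request:
arm_command(
  targets=[
    {"hand":0,"x":0,"y":0,"z":1,"yaw":0},
    {"hand":0,"x":0,"y":0,"z":0,"yaw":0},
  ],
)

```text
clock: 16.82
ee_pos: [470.7, -310.1, 87.3]
orientation: [3.141, -0.046, 0.001]
ft_force: [-2.0, 0.8, 6.6]
finger_gap: 41.4
```

Request:
arm_command(
  targets=[
    {"hand":1,"x":0,"y":0,"z":0,"yaw":0},
    {"hand":1,"x":0,"y":0,"z":0,"yaw":0},
    {"hand":1,"x":0,"y":0,"z":0,"yaw":0},
    {"hand":1,"x":0,"y":0,"z":0,"yaw":0},
    {"hand":1,"x":0,"y":0,"z":-20,"yaw":0},
    {"hand":1,"x":0,"y":0,"z":-40,"yaw":0},
    {"hand":1,"x":0,"y":0,"z":-45,"yaw":0},
    {"hand":1,"x":0,"y":0,"z":-45,"yaw":0},
    {"hand":1,"x":19,"y":-45,"z":0,"yaw":0},
    {"hand":1,"x":19,"y":-48,"z":0,"yaw":0},
    {"hand":1,"x":19,"y":-48,"z":0,"yaw":0},
    {"hand":1,"x":19,"y":-48,"z":0,"yaw":0},
    {"hand":1,"x":19,"y":-48,"z":0,"yaw":0},
    {"hand":1,"x":19,"y":-48,"z":0,"yaw":0},
    {"hand":1,"x":19,"y":-45,"z":0,"yaw":0},
    {"hand":1,"x":0,"y":0,"z":0,"yaw":0.07},
    {"hand":1,"x":0,"y":0,"z":0,"yaw":0.07},
    {"hand":1,"x":0,"y":0,"z":0,"yaw":0},
    {"hand":1,"x":0,"y":0,"z":0,"yaw":0},
  ],
)

```text
clock: 19.2
ee_pos: [613.0, 15.9, 236.3]
orientation: [3.13, -0.264, -0.0]
ft_force: [-0.3, 0.2, -0.3]
finger_gap: 85.4
```

```bash
python3 - <<'E'
from h import *
go(613.3,16.9,108,-.17)
s=r.snapshot("scene"); cv2.imwrite("pics/s2.png",cv2.resize(s["frame"][120:350,80:380],None,fx=2.5,fy=2.5))
E
```

```text
t 19.2 pos [613.   15.9 236.3] th -0.168 gap 85.4 F [-0.3  0.2 -0.3] 
 delta tool [ 1.000e-01 -1.100e+00  1.283e+02] dist 128.3 yaw 0.002
```

View pics/s2.png

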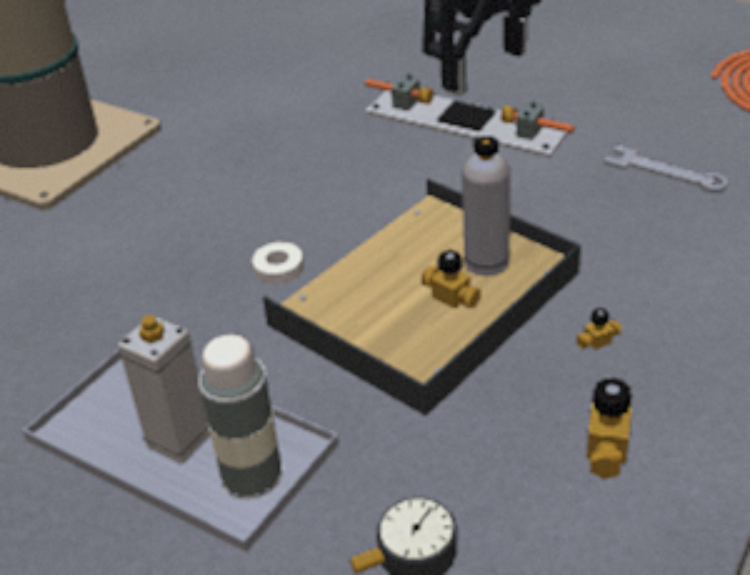

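Request:
arm_command(
  targets=[
    {"hand":1,"x":0,"y":-1,"z":40,"yaw":0},
    {"hand":1,"x":0,"y":0,"z":40,"yaw":0},
    {"hand":1,"x":0,"y":0,"z":35,"yaw":0},
    {"hand":1,"x":0,"y":0,"z":13,"yaw":0},
    {"hand":1,"x":0,"y":0,"z":0,"yaw":0},
    {"hand":1,"x":0,"y":0,"z":0,"yaw":0},
  ],
)

```text
clock: 20.0
ee_pos: [614.5, 17.0, 109.8]
orientation: [-3.13, 0.266, -0.004]
ft_force: [-0.2, -1.2, -0.6]
finger_gap: 85.4
```

```bash
python3 - <<'E'
from h import *
go(613.3,16.9,108,-.17)
E
```

```text
t 20.0 pos [614.5  17.  109.8] th -0.169 gap 85.4 F [-0.2 -1.2 -0.6] 
 delta tool [-1.2  0.3  1.8] dist 2.2 yaw 0.001
```

Request:
arm_command(
  targets=[
    {"hand":0,"x":-1,"y":0,"z":1,"yaw":0},
    {"hand":0,"x":0,"y":0,"z":0,"yaw":0},
    {"hand":0,"x":0,"y":0,"z":0,"yaw":0},
    {"hand":0,"x":0,"y":0,"z":0,"yaw":0},
    {"hand":0,"x":0,"y":0,"z":0,"yaw":0},
    {"hand":0,"x":0,"y":0,"z":0,"yaw":0},
    {"hand":0,"x":0,"y":0,"z":0,"yaw":0},
  ],
  grip_force=50,
)

```text
clock: 20.88
ee_pos: [612.8, 16.8, 108.4]
orientation: [3.13, -0.266, 0.002]
ft_force: [-1.2, -1.6, 5.9]
finger_gap: 46.6
```

```bash
python3 - <<'E'
from h import *
go(613.3,16.9,108,-.17)
E
```

```text
t 20.88 pos [612.8  16.8 108.4] th -0.17 gap 46.6 F [-1.2 -1.6  5.9] 
 delta tool [ 0.5 -0.2  0.4] dist 0.6 yaw 0.0
```

Request:
arm_command(
  targets=[
    {"hand":0,"x":0,"y":0,"z":-25,"yaw":0},
    {"hand":0,"x":0,"y":0,"z":-45,"yaw":0},
    {"hand":0,"x":0,"y":0,"z":-40,"yaw":0},
    {"hand":0,"x":-40,"y":27,"z":0,"yaw":0},
    {"hand":0,"x":-40,"y":27,"z":0,"yaw":0},
    {"hand":0,"x":-40,"y":27,"z":0,"yaw":0},
    {"hand":0,"x":-40,"y":27,"z":0,"yaw":0},
    {"hand":0,"x":-40,"y":27,"z":0,"yaw":0},
    {"hand":0,"x":7.5,"y":44,"z":0,"yaw":0},
    {"hand":0,"x":7.5,"y":44,"z":0,"yaw":0},
    {"hand":0,"x":7.5,"y":44,"z":0,"yaw":0},
    {"hand":0,"x":7.5,"y":44,"z":0,"yaw":0},
    {"hand":0,"x":7.5,"y":44,"z":0,"yaw":0},
    {"hand":0,"x":0,"y":0,"z":0,"yaw":-0.07},
    {"hand":0,"x":0,"y":0,"z":0,"yaw":-0.07},
    {"hand":0,"x":0,"y":0,"z":0,"yaw":0},
    {"hand":0,"x":0,"y":0,"z":0,"yaw":0},
  ],
)

```text
clock: 23.0
ee_pos: [392.1, -305.2, 217.1]
orientation: [-3.141, 0.047, 0.001]
ft_force: [1.0, -0.4, -4.0]
finger_gap: 47.0
```

```bash
python3 - <<'E'
from h import *
go(390,-307,88,-.03)
E
```

```text
t 23.0 pos [ 392.1 -305.2  217.1] th -0.03 gap 47.0 F [ 1.  -0.4 -4. ] 
 delta tool [ -2.    2.  129.1] dist 129.2 yaw -0.0
```

Request:
arm_command(
  targets=[
    {"hand":0,"x":-2,"y":2,"z":20,"yaw":0},
    {"hand":0,"x":0,"y":0,"z":40,"yaw":0},
    {"hand":0,"x":0,"y":0,"z":40,"yaw":0},
    {"hand":0,"x":0,"y":0,"z":22,"yaw":0},
    {"hand":0,"x":0,"y":0,"z":5,"yaw":0},
    {"hand":0,"x":0,"y":0,"z":0,"yaw":0},
    {"hand":0,"x":0,"y":0,"z":0,"yaw":0},
  ],
)

```text
clock: 23.88
ee_pos: [391.1, -307.9, 91.4]
orientation: [3.14, -0.046, 0.003]
ft_force: [-0.2, -0.2, -3.9]
finger_gap: 47.0
```

Request:
arm_command(
  targets=[
    {"hand":0,"x":0,"y":0,"z":1,"yaw":0},
    {"hand":0,"x":0,"y":0,"z":0,"yaw":0},
  ],
)

```text
clock: 24.12
ee_pos: [390.5, -307.5, 89.8]
orientation: [3.141, -0.046, 0.001]
ft_force: [-0.1, 0.0, -3.7]
finger_gap: 46.8
```

Request:
arm_command(
  targets=[
    {"hand":0,"x":0,"y":0,"z":1.5,"yaw":0},
    {"hand":0,"x":0,"y":0,"z":0,"yaw":0},
    {"hand":0,"x":0,"y":0,"z":0,"yaw":0},
  ],
)

```text
clock: 24.5
ee_pos: [390.3, -307.3, 87.7]
orientation: [-3.141, 0.046, 0.0]
ft_force: [0.4, -0.2, -3.8]
finger_gap: 46.6
```

Request:
arm_command(
  targets=[
    {"hand":0,"x":0,"y":0,"z":1,"yaw":0},
    {"hand":0,"x":0,"y":0,"z":0,"yaw":0},
  ],
)

```text
clock: 24.75
ee_pos: [390.5, -307.5, 87.4]
orientation: [3.141, -0.046, 0.001]
ft_force: [-1.2, 1.0, 4.3]
finger_gap: 46.6
```

Request:
arm_command(
  targets=[
    {"hand":1,"x":0,"y":0,"z":0,"yaw":0},
    {"hand":1,"x":0,"y":0,"z":0,"yaw":0},
    {"hand":1,"x":0,"y":0,"z":0,"yaw":0},
    {"hand":1,"x":0,"y":0,"z":0,"yaw":0},
    {"hand":1,"x":0,"y":0,"z":-20,"yaw":0},
    {"hand":1,"x":0,"y":0,"z":-40,"yaw":0},
    {"hand":1,"x":0,"y":0,"z":-45,"yaw":0},
    {"hand":1,"x":0,"y":0,"z":-45,"yaw":0},
    {"hand":1,"x":29.5,"y":-38,"z":0,"yaw":0},
    {"hand":1,"x":29.5,"y":-38,"z":0,"yaw":0},
    {"hand":1,"x":29.5,"y":-38,"z":0,"yaw":0},
    {"hand":1,"x":29.5,"y":-38,"z":0,"yaw":0},
    {"hand":1,"x":29.5,"y":-38,"z":0,"yaw":0},
    {"hand":1,"x":29.5,"y":-38,"z":0,"yaw":0},
    {"hand":1,"x":29.5,"y":-38,"z":0,"yaw":0},
    {"hand":1,"x":0,"y":0,"z":0,"yaw":0.069},
    {"hand":1,"x":0,"y":0,"z":0,"yaw":0.069},
    {"hand":1,"x":0,"y":0,"z":0,"yaw":0},
    {"hand":1,"x":0,"y":0,"z":0,"yaw":0},
  ],
)

```text
clock: 27.12
ee_pos: [604.3, -47.6, 236.8]
orientation: [-3.131, 0.261, 0.0]
ft_force: [-0.3, 0.3, 1.0]
finger_gap: 85.2
```

```bash
python3 - <<'E'
from h import *
go(605.8,-47.9,45,-.168)
st=r.state(); s=r.snapshot("wrist"); cv2.imwrite("pics/w3.png",s["frame"]); P=cloud(s,st)
q=P[~np.isnan(P[...,0])]; q=q[(abs(q[:,0]-606)<45)&(abs(q[:,1]+48)<45)]
v=q[(q[:,2]>31)&(q[:,2]<90)]; print("valve",rect(v)); k=q[(q[:,2]>66)&(q[:,2]<90)]; print("knob",cv2.minEnclosingCircle(k[:,:2].astype(np.float32)),k[:,2].max())
s=r.snapshot("scene"); cv2.imwrite("pics/s3.png",cv2.resize(s["frame"][120:350,80:380],None,fx=2.5,fy=2.5))
E
```

```text
t 27.12 pos [604.3 -47.6 236.8] th -0.166 gap 85.2 F [-0.3  0.3  1. ] 
 delta tool [1.500e+00 1.000e-01 1.918e+02] dist 191.8 yaw 0.002
valve ((606.086669921875, -48.02893829345703), (25.74083137512207, 62.01730728149414), 80.25852966308594)
knob ((606.1076049804688, -47.861751556396484), 12.352940559387207) 76.66755253982944
```

View pics/w3.png

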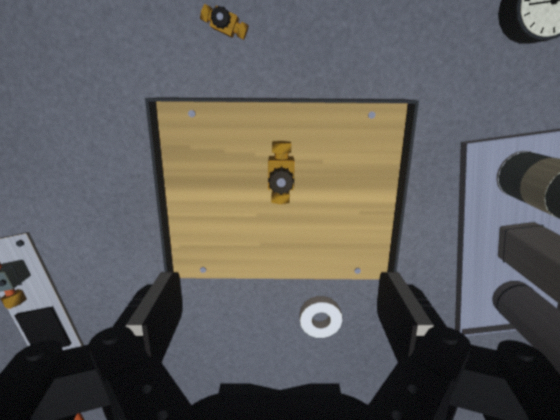

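View pics/s3.png

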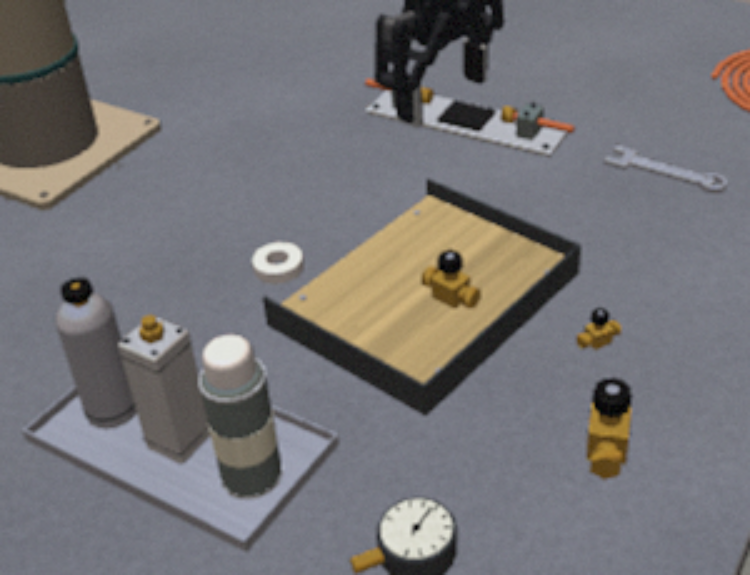

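Request:
arm_command(
  targets=[
    {"hand":1,"x":1.8,"y":0,"z":40,"yaw":0.003},
    {"hand":1,"x":0,"y":0,"z":50,"yaw":0},
    {"hand":1,"x":0,"y":0,"z":50,"yaw":0},
    {"hand":1,"x":0,"y":0,"z":35,"yaw":0},
    {"hand":1,"x":0,"y":0,"z":10,"yaw":0},
    {"hand":1,"x":0,"y":0,"z":0,"yaw":0},
    {"hand":1,"x":0,"y":0,"z":0,"yaw":0},
    {"hand":1,"x":0,"y":0,"z":0,"yaw":0},
  ],
)

```text
clock: 28.22
ee_pos: [607.4, -47.9, 53.4]
orientation: [-3.13, 0.267, -0.004]
ft_force: [0.1, 0.1, 0.3]
finger_gap: 85.4
```

```bash
python3 - <<'E'
from h import *
go(606.1,-48,26,-.17)
E
```

```text
t 28.23 pos [607.4 -47.9  53.4] th -0.17 gap 85.4 F [0.1 0.1 0.3] 
 delta tool [-1.3  0.3 27.4] dist 27.4 yaw -0.0
```

Request:
arm_command(
  targets=[
    {"hand":1,"x":-1,"y":0,"z":18,"yaw":0},
    {"hand":1,"x":0,"y":0,"z":8.5,"yaw":0},
    {"hand":1,"x":0,"y":0,"z":0,"yaw":0},
    {"hand":1,"x":0,"y":0,"z":0,"yaw":0},
  ],
)

```text
clock: 28.72
ee_pos: [605.3, -47.6, 25.1]
orientation: [-3.13, 0.267, 0.0]
ft_force: [0.4, 0.4, 0.0]
finger_gap: 85.3
```

```bash
python3 - <<'E'
from h import *
go(606.1,-48,26,-.17)
E
```

```text
t 28.73 pos [605.3 -47.6  25.1] th -0.17 gap 85.3 F [0.4 0.4 0. ] 
 delta tool [ 0.8  0.2 -0.9] dist 1.2 yaw -0.0
```

Request:
arm_command(
  targets=[
    {"hand":1,"x":0.7,"y":0.2,"z":-1,"yaw":0},
    {"hand":0,"x":0,"y":0,"z":0,"yaw":0},
    {"hand":0,"x":0,"y":0,"z":0,"yaw":0},
    {"hand":0,"x":0,"y":0,"z":0,"yaw":0},
    {"hand":0,"x":0,"y":0,"z":0,"yaw":0},
    {"hand":0,"x":0,"y":0,"z":0,"yaw":0},
    {"hand":0,"x":0,"y":0,"z":0,"yaw":0},
    {"hand":0,"x":0,"y":0,"z":0,"yaw":0},
    {"hand":0,"x":0,"y":0,"z":0,"yaw":0},
    {"hand":0,"x":0,"y":0,"z":0,"yaw":0},
  ],
  grip_force=50,
)

```text
clock: 29.98
ee_pos: [606.2, -48.1, 26.6]
orientation: [3.13, -0.267, 0.001]
ft_force: [-0.1, -1.2, 5.0]
finger_gap: 25.1
```

```bash
python3 - <<'E'
from h import *
go(606.1,-48,26,-.17)
E
```

```text
t 29.98 pos [606.2 -48.1  26.6] th -0.17 gap 25.1 F [-0.1 -1.2  5. ] 
 delta tool [-0.1 -0.1  0.6] dist 0.6 yaw -0.0
```

Request:
arm_command(
  targets=[
    {"hand":0,"x":0,"y":0,"z":-25,"yaw":0},
    {"hand":0,"x":0,"y":0,"z":-50,"yaw":0},
    {"hand":0,"x":0,"y":0,"z":-55,"yaw":0},
    {"hand":0,"x":0,"y":0,"z":-55,"yaw":0},
    {"hand":0,"x":0,"y":0,"z":-50,"yaw":0},
    {"hand":0,"x":-33,"y":-31,"z":0,"yaw":0},
    {"hand":0,"x":-33,"y":-31,"z":0,"yaw":0},
    {"hand":0,"x":-33,"y":-31,"z":0,"yaw":0},
    {"hand":0,"x":-33,"y":-31,"z":0,"yaw":0},
    {"hand":0,"x":-33,"y":-31,"z":0,"yaw":0},
    {"hand":0,"x":-33,"y":-31,"z":0,"yaw":0},
    {"hand":0,"x":0,"y":0,"z":0,"yaw":-0.11},
    {"hand":0,"x":0,"y":0,"z":0,"yaw":-0.11},
    {"hand":0,"x":0,"y":0,"z":0,"yaw":0},
    {"hand":0,"x":0,"y":0,"z":0,"yaw":0},
  ],
)

```text
clock: 31.85
ee_pos: [442.0, 168.6, 260.9]
orientation: [3.14, 0.075, -0.002]
ft_force: [0.6, 0.6, -2.7]
finger_gap: 24.8
```

```bash
python3 - <<'E'
from h import *
go(443,287,120,.057)
st=r.state(); s=r.snapshot("wrist"); cv2.imwrite("pics/w4.png",s["frame"]); P=cloud(s,st); np.savez("w4.npz",P=P,f=s["frame"])
for d in r.silhouettes(s,"strip_pad")[:2]:
    q=pts(P,d["region"],-5,60); print(d["score"],d["bbox"],rect(q))
E
```

```text
t 31.85 pos [442.  168.6 260.9] th 0.048 gap 24.8 F [ 0.6  0.6 -2.7] 
 delta tool [   6.8 -118.2  140.8] dist 184.0 yaw -0.009
0.97 [131.3, 11.4, 81.2, 266.0] ((444.7191467285156, 291.2145690917969), (292.1912841796875, 70.74260711669922), 2.6660799980163574)
0.61 [239.3, 214.2, 74.6, 159.7] ((234.42645263671875, 155.7540740966797), (210.49179077148438, 75.57970428466797), 5.738537311553955)
```

View pics/w4.png

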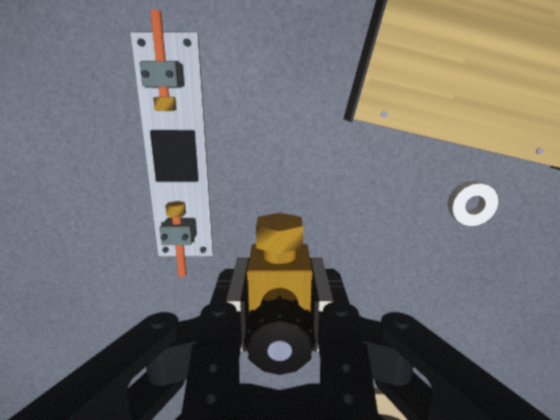

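The valve is held upright, and the strip is fully visible with the pad at (174,156) and its nuts at (165,103) and (176,210).

```bash
python3 - <<'E'
from h import *
d=np.load("w4.npz"); P=d["P"]; f=d["f"]
g=f.max(2); m=np.zeros(g.shape,bool); m[125:187,145:205]=True
pad=m&(g<60); q=P[pad]; q=q[~np.isnan(q[:,0])]
print("pad",rect(q),np.median(q[:,2]),q[:,:2].mean(0))
hsv=cv2.cvtColor(f,cv2.COLOR_BGR2HSV); m=np.zeros(g.shape,bool); m[0:290,125:215]=True
al=m&~np.isnan(P[...,0])&(P[...,2]>1.5)&(P[...,2]<9)&(hsv[...,1]<30)&(g>140); q=P[al]; print("alu",rect(q),np.median(q[:,2]))
nut=m&(hsv[...,0]>10)&(hsv[...,0]<28)&(hsv[...,1]>120); 
tube=m&(hsv[...,0]<10)&(hsv[...,1]>120)
for n,k in(("nut",nut),("tube",tube)):
  nn,lab,stt,c=cv2.connectedComponentsWithStats(k.astype(np.uint8))
  for i in range(1,nn):
    if stt[i,4]>40:
        q=P[lab==i]; q=q[~np.isnan(q[:,0])]; 
        print(n,stt[i],np.round(np.median(q,0),1),np.round(np.percentile(q,2,0),1),np.round(np.percentile(q,98,0),1))
E
```

```text
pad ((445.5841369628906, 290.9549865722656), (57.11541748046875, 48.169273376464844), 2.54191255569458) 10.744932285127902 [446.34605066 290.83824274]
alu ((444.0316162109375, 291.191650390625), (260.2446594238281, 70.67362213134766), 2.7230446338653564) 4.7383244901314185
nut [155  96  20  14 249] [505.  291.8  32. ] [498.8 283.9  25.7] [511.7 302.2  35.6]
nut [167 202  17  17 236] [388.2 286.8  32. ] [379.5 278.6  22.1] [393.2 296.3  35.6]
tube [151  10  14  51 455] [569.5 296.   27.9] [546.8 291.9  25.1] [589.6 301.   29.8]
tube [159  87   9   9  74] [516.6 293.5  27.9] [512.5 290.1  26. ] [520.5 297.7  30.2]
tube [172 218   9   7  49] [372.  287.3  27.9] [368.  283.4  14.3] [375.9 296.5  29.7]
tube [176 246  10  30 217] [320.5 284.4  28. ] [301.4 280.4  25.5] [340.  289.2  30.1]
```

```bash
python3 - <<'E'
from h import *
for n in("top","scene"):
    s=r.snapshot(n);P=cloud(s); f=s["frame"]; g=f.max(2)
    m=(g<60)&(abs(P[...,0]-445)<45)&(abs(P[...,1]-290)<35)&(P[...,2]<16)&(P[...,2]>6)
    q=P[m]; print(n,len(q),rect(q) if len(q)>5 else 0, np.median(q[:,2]) if len(q) else 0)
    hsv=cv2.cvtColor(f,cv2.COLOR_BGR2HSV)
    a=(g>130)&(hsv[...,1]<40)&(abs(P[...,0]-445)<150)&(abs(P[...,1]-290)<60)&(P[...,2]<10)&(P[...,2]>1)
    q=P[a]; print(" alu",len(q),rect(q) if len(q)>5 else 0)
E
```

```text
top 0 0 0
 alu 810 ((443.5400390625, 290.714111328125), (263.81402587890625, 73.46504211425781), 2.7596640586853027)
scene 141 ((447.45062255859375, 286.8136291503906), (61.20688247680664, 47.58476638793945), 0.4527616798877716) 13.860722532028833
 alu 571 ((448.60955810546875, 290.18572998046875), (118.9919662475586, 292.6766052246094), 89.59329223632812)
```

Request:
arm_command(
  targets=[
    {"hand":0,"x":3,"y":-40,"z":0,"yaw":0},
    {"hand":0,"x":3,"y":-45,"z":0,"yaw":0},
    {"hand":0,"x":3,"y":-37,"z":30,"yaw":0},
    {"hand":0,"x":0,"y":0,"z":50,"yaw":0},
    {"hand":0,"x":0,"y":0,"z":50,"yaw":0},
    {"hand":0,"x":0,"y":0,"z":40,"yaw":0},
    {"hand":0,"x":0,"y":0,"z":20,"yaw":0},
    {"hand":0,"x":0,"y":0,"z":0,"yaw":0},
    {"hand":0,"x":0,"y":0,"z":0,"yaw":0},
    {"hand":0,"x":0,"y":0,"z":0,"yaw":0},
  ],
)

```text
clock: 33.3
ee_pos: [446.1, 291.7, 72.5]
orientation: [-3.139, -0.078, -0.003]
ft_force: [0.1, -0.2, -1.9]
finger_gap: 25.0
```

```bash
python3 - <<'E'
from h import *
go(445,290.8,15,.047)
E
```

```text
t 33.3 pos [446.1 291.7  72.5] th 0.05 gap 25.0 F [ 0.1 -0.2 -1.9] 
 delta tool [-1.2  1.  57.5] dist 57.6 yaw 0.003
```

Request:
arm_command(
  targets=[
    {"hand":0,"x":-1,"y":1,"z":25,"yaw":0.003},
    {"hand":0,"x":0,"y":0,"z":20,"yaw":0},
    {"hand":0,"x":0,"y":0,"z":6,"yaw":0},
    {"hand":0,"x":0,"y":0,"z":0,"yaw":0},
    {"hand":0,"x":0,"y":0,"z":0,"yaw":0},
    {"hand":0,"x":0,"y":0,"z":0,"yaw":0},
  ],
)

```text
clock: 34.05
ee_pos: [444.7, 290.5, 21.1]
orientation: [-3.14, -0.073, -0.002]
ft_force: [0.8, -0.2, -2.6]
finger_gap: 24.9
```

```bash
python3 - <<'E'
from h import *
go(445,290.8,15,.047)
E
```

```text
t 34.05 pos [444.7 290.5  21.1] th 0.047 gap 24.9 F [ 0.8 -0.2 -2.6] 
 delta tool [ 0.3 -0.3  6.1] dist 6.1 yaw -0.0
```

Request:
arm_command(
  targets=[
    {"hand":0,"x":0.2,"y":0,"z":4,"yaw":0},
    {"hand":0,"x":0,"y":0,"z":0,"yaw":0},
    {"hand":0,"x":0,"y":0,"z":1,"yaw":0},
    {"hand":0,"x":0,"y":0,"z":0,"yaw":0},
  ],
)

```text
clock: 34.55
ee_pos: [444.4, 290.1, 15.2]
orientation: [3.141, 0.073, -0.0]
ft_force: [-0.4, 0.2, -2.8]
finger_gap: 25.0
```

Request:
arm_command(
  targets=[
    {"hand":0,"x":0,"y":0,"z":1,"yaw":0},
    {"hand":0,"x":0,"y":0,"z":0,"yaw":0},
  ],
)

```text
clock: 34.8
ee_pos: [444.6, 290.2, 14.6]
orientation: [-3.141, -0.074, -0.0]
ft_force: [-0.2, -0.7, 1.0]
finger_gap: 24.9
```

Request:
arm_command(
  targets=[
    {"hand":0.5,"x":0,"y":0,"z":0,"yaw":0},
    {"hand":0.7,"x":0,"y":0,"z":0,"yaw":0},
    {"hand":1,"x":0,"y":0,"z":0,"yaw":0},
    {"hand":1,"x":0,"y":0,"z":0,"yaw":0},
    {"hand":1,"x":0,"y":0,"z":0,"yaw":0},
    {"hand":1,"x":0,"y":0,"z":-15,"yaw":0},
    {"hand":1,"x":0,"y":0,"z":-40,"yaw":0},
    {"hand":1,"x":0,"y":0,"z":-55,"yaw":0},
    {"hand":1,"x":0,"y":0,"z":-55,"yaw":0},
    {"hand":1,"x":0,"y":15,"z":-55,"yaw":0},
    {"hand":1,"x":0,"y":40,"z":-25,"yaw":0},
    {"hand":1,"x":0,"y":40,"z":0,"yaw":0},
    {"hand":1,"x":0,"y":25,"z":0,"yaw":0},
    {"hand":1,"x":0,"y":0,"z":0,"yaw":0},
    {"hand":1,"x":0,"y":0,"z":0,"yaw":0},
    {"hand":1,"x":0,"y":0,"z":0,"yaw":0},
  ],
)

```text
clock: 36.8
ee_pos: [449.9, 171.7, 259.5]
orientation: [-3.14, -0.077, -0.0]
ft_force: [-0.1, -0.1, 0.5]
finger_gap: 85.1
```

```bash
python3 - <<'E'
from h import *
go(390,-307,250,-.03)
st=r.state(); s=r.snapshot("wrist"); cv2.imwrite("pics/w5.png",s["frame"]); P=cloud(s,st); f=s["frame"]
q=P[~np.isnan(P[...,0])]; q=q[(abs(q[:,0]-445)<45)&(abs(q[:,1]-290)<35)]
k=q[(q[:,2]>54)&(q[:,2]<90)]; print("knob",cv2.minEnclosingCircle(k[:,:2].astype(np.float32)),k[:,2].max())
v=q[(q[:,2]>17)&(abs(q[:,0]-445)<42)]; print("valve",rect(v))
g=f.max(2)
hsv=cv2.cvtColor(f,cv2.COLOR_BGR2HSV)
a=(g>140)&(hsv[...,1]<30)&(abs(P[...,0]-445)<150)&(abs(P[...,1]-290)<50)&(P[...,2]<9)&(P[...,2]>1.5)
print("alu",rect(P[a]))
tube=(hsv[...,0]<10)&(hsv[...,1]>120)&(P[...,1]>250)&(P[...,2]>20); q=P[tube].astype(np.float32)
print("line",cv2.fitLine(q[:,:2],cv2.DIST_HUBER,0,.01,.01).ravel())
E
```

```text
t 36.8 pos [449.9 171.7 259.5] th 0.049 gap 85.1 F [-0.1 -0.1  0.5] 
 delta tool [-83.2 475.2   9.1] dist 482.5 yaw 0.079
knob ((444.5478515625, 290.9632873535156), 12.536077499389648) 65.3629509350734
valve ((444.70751953125, 290.4851989746094), (62.52719497680664, 25.955814361572266), 6.007214546203613)
alu ((444.5528564453125, 291.28228759765625), (260.23681640625, 70.08831024169922), 2.663790464401245)
line [9.9893463e-01 4.6147540e-02 4.8298904e+02 2.9193875e+02]
```

View pics/w5.png

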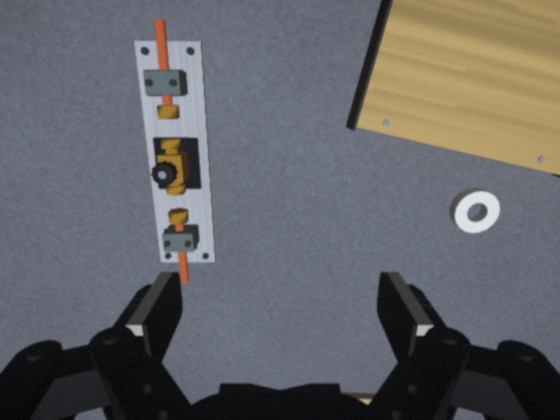

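```bash
python3 - <<'E'
from h import *
st=r.state(); s=r.snapshot("wrist"); P=cloud(s,st); f=s["frame"]
cv2.imwrite("pics/w5c.png",cv2.resize(f[95:240,130:225],None,fx=4,fy=4,interpolation=cv2.INTER_CUBIC))
u=P[...,0]-444.6; 
ok=~np.isnan(P[...,0])&(abs(u)<40)&(abs(P[...,1]-290.5)<22)
for lo,hi in((35,41),):
    q=P[ok&(P[...,2]>lo)&(P[...,2]<hi)]; print("body top",len(q),rect(q))
for sg in(-1,1):
    m=ok&(sg*u>18)&(sg*u<31)&(P[...,2]>20)
    q=P[m]; top=q[:,2].max(); t=q[q[:,2]>top-2.5]; print(sg,len(q),top,t.mean(0), q.mean(0))
E
```

```text
body top 311 ((446.170654296875, 288.67144775390625), (54.61086654663086, 25.7394962310791), 19.197925567626953)
-1 207 35.57475552136279 [419.19053104 289.59214723  33.94270477] [420.19144567 288.27196138  30.65998397]
1 227 36.78118885127469 [469.89566176 292.5069544   34.94304216] [470.06256699 290.9751002   30.66279951]
```

View pics/w5c.png

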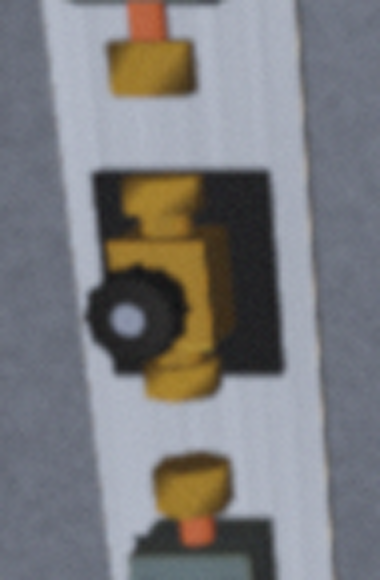

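The valve is centred and in line: it sits at (444.6, 290.9) against a strip centre of (444.5, 291.3). The angles agree to about 0.5°. Now the cylinder goes back first.

Request:
arm_command(
  targets=[
    {"hand":1,"x":-5,"y":30,"z":0,"yaw":0},
    {"hand":1,"x":-9,"y":52,"z":0,"yaw":0},
    {"hand":1,"x":-9,"y":52,"z":0,"yaw":0},
    {"hand":1,"x":-9,"y":52,"z":0,"yaw":0},
    {"hand":1,"x":-9,"y":52,"z":0,"yaw":0},
    {"hand":1,"x":-9,"y":52,"z":0,"yaw":0},
    {"hand":1,"x":-9,"y":52,"z":0,"yaw":0},
    {"hand":1,"x":-9,"y":52,"z":0,"yaw":0},
    {"hand":1,"x":-9,"y":52,"z":0,"yaw":0},
    {"hand":1,"x":-6,"y":30,"z":0,"yaw":0},
    {"hand":1,"x":0,"y":0,"z":0,"yaw":0.079},
    {"hand":1,"x":0,"y":0,"z":0,"yaw":0},
    {"hand":1,"x":0,"y":0,"z":0,"yaw":0},
    {"hand":1,"x":0,"y":0,"z":0,"yaw":0},
  ],
)

```text
clock: 38.65
ee_pos: [389.7, -308.5, 259.4]
orientation: [-3.141, 0.048, -0.0]
ft_force: [0.2, -0.6, -0.0]
finger_gap: 85.4
```

```bash
python3 - <<'E'
from h import *
go(390.5,-307.5,87.4,-.03)
s=r.snapshot("top"); P=cloud(s); q=P[~np.isnan(P[...,0])]
def b(c,lo,hi): return q[(abs(q[:,0]-c[0])<35)&(abs(q[:,1]-c[1])<45)&(q[:,2]>lo)&(q[:,2]<hi)]
st=r.state(); s=r.snapshot("wrist"); P=cloud(s,st); q=P[~np.isnan(P[...,0])]; cv2.imwrite("pics/w6.png",s["frame"])
print("cyl",circ(b((390,-307),30,115),24),"can",circ(b((552,-312),30,115),26)); m=b((471,-310),122,135); print("filt",rect(m) if len(m) else 0)
E
```

```text
t 38.65 pos [ 389.7 -308.5  259.4] th -0.03 gap 85.4 F [ 0.2 -0.6 -0. ] 
 delta tool [  0.7  -1.  172. ] dist 172.0 yaw -0.0
cyl (array([ 391.4, -307.6]), 0.12, 640) can (array([ 552.2, -311.3]), 0.22, 893)
filt ((471.47802734375, -309.63531494140625), (42.129730224609375, 40.84794235229492), 88.29198455810547)
```

View pics/w6.png

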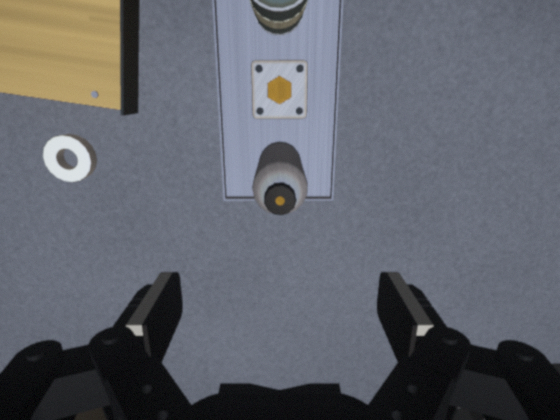

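Request:
arm_command(
  targets=[
    {"hand":1,"x":1.2,"y":-1,"z":40,"yaw":0},
    {"hand":1,"x":0,"y":0,"z":50,"yaw":0},
    {"hand":1,"x":0,"y":0,"z":50,"yaw":0},
    {"hand":1,"x":0,"y":0,"z":26,"yaw":0},
    {"hand":1,"x":0,"y":0,"z":5,"yaw":0},
    {"hand":1,"x":0,"y":0,"z":0,"yaw":0},
    {"hand":1,"x":0,"y":0,"z":0,"yaw":0},
    {"hand":1,"x":0,"y":0,"z":0,"yaw":0},
  ],
)

```text
clock: 39.75
ee_pos: [391.3, -308.6, 89.4]
orientation: [3.14, -0.051, 0.003]
ft_force: [0.6, -0.1, -0.1]
finger_gap: 85.2
```

```bash
python3 - <<'E'
from h import *
go(391,-307.5,87.4,-.03)
E
```

```text
t 39.75 pos [ 391.3 -308.6   89.4] th -0.032 gap 85.2 F [ 0.6 -0.1 -0.1] 
 delta tool [-0.3 -1.1  2. ] dist 2.3 yaw -0.002
```

Grip and lift, then move x/y along the reverse path with a settle before the descent.

Request:
arm_command(
  targets=[
    {"hand":1,"x":0,"y":-1,"z":1,"yaw":0},
    {"hand":0,"x":0,"y":0,"z":0,"yaw":0},
    {"hand":0,"x":0,"y":0,"z":0,"yaw":0},
    {"hand":0,"x":0,"y":0,"z":0,"yaw":0},
    {"hand":0,"x":0,"y":0,"z":0,"yaw":0},
    {"hand":0,"x":0,"y":0,"z":0,"yaw":0},
    {"hand":0,"x":0,"y":0,"z":0,"yaw":0},
    {"hand":0,"x":0,"y":0,"z":0,"yaw":0},
  ],
  grip_force=50,
)

```text
clock: 40.75
ee_pos: [391.0, -307.5, 87.7]
orientation: [3.14, -0.051, 0.001]
ft_force: [-1.0, 0.1, 5.5]
finger_gap: 46.7
```

```bash
python3 - <<'E'
from h import *
go(391,-87,220); go(613.0,16.9,220,-.17)
E
```

```text
t 40.75 pos [ 391.  -307.5   87.7] th -0.032 gap 46.7 F [-1.   0.1  5.5] 
 delta tool [  -7.  -220.3 -132.4] dist 257.2 yaw None
t 40.75 pos [ 391.  -307.5   87.7] th -0.032 gap 46.7 F [-1.   0.1  5.5] 
 delta tool [ 211.5 -331.4 -132.3] dist 414.8 yaw 0.138
```

Request:
arm_command(
  targets=[
    {"hand":0,"x":0,"y":0,"z":-25,"yaw":0},
    {"hand":0,"x":0,"y":0,"z":-45,"yaw":0},
    {"hand":0,"x":0,"y":0,"z":-45,"yaw":0},
    {"hand":0,"x":0,"y":-20,"z":-17,"yaw":0},
    {"hand":0,"x":0,"y":-45,"z":0,"yaw":0},
    {"hand":0,"x":0,"y":-45,"z":0,"yaw":0},
    {"hand":0,"x":5,"y":-48,"z":0,"yaw":0},
    {"hand":0,"x":34,"y":-29,"z":0,"yaw":0},
    {"hand":0,"x":34,"y":-29,"z":0,"yaw":0},
    {"hand":0,"x":34,"y":-29,"z":0,"yaw":0},
    {"hand":0,"x":34,"y":-29,"z":0,"yaw":0},
    {"hand":0,"x":34,"y":-29,"z":0,"yaw":0},
    {"hand":0,"x":34,"y":-28,"z":0,"yaw":0},
    {"hand":0,"x":0,"y":0,"z":0,"yaw":0.069},
    {"hand":0,"x":0,"y":0,"z":0,"yaw":0.069},
    {"hand":0,"x":0,"y":0,"z":0,"yaw":0},
    {"hand":0,"x":0,"y":0,"z":0,"yaw":0},
    {"hand":0,"x":0,"y":0,"z":0,"yaw":0},
  ],
)

```text
clock: 43.0
ee_pos: [610.0, 16.9, 219.1]
orientation: [-3.13, 0.266, 0.001]
ft_force: [1.2, -0.7, -3.4]
finger_gap: 46.9
```

```bash
python3 - <<'E'
from h import *
go(613.0,16.9,108.6,-.17)
E
```

```text
t 43.0 pos [610.   16.9 219.1] th -0.17 gap 46.9 F [ 1.2 -0.7 -3.4] 
 delta tool [  3.   -0.5 110.5] dist 110.6 yaw 0.0
```

Request:
arm_command(
  targets=[
    {"hand":0,"x":3,"y":-0.5,"z":25,"yaw":0},
    {"hand":0,"x":0,"y":0,"z":40,"yaw":0},
    {"hand":0,"x":0,"y":0,"z":30,"yaw":0},
    {"hand":0,"x":0,"y":0,"z":10,"yaw":0},
    {"hand":0,"x":0,"y":0,"z":0,"yaw":0},
    {"hand":0,"x":0,"y":0,"z":0,"yaw":0},
    {"hand":0,"x":0,"y":0,"z":0,"yaw":0},
  ],
)

```text
clock: 43.88
ee_pos: [614.2, 17.0, 115.7]
orientation: [-3.13, 0.267, -0.004]
ft_force: [-0.4, -0.5, -4.8]
finger_gap: 47.0
```

```bash
python3 - <<'E'
from h import *
go(613.0,16.9,108.6,-.17)
E
```

```text
t 43.88 pos [614.2  17.  115.7] th -0.17 gap 47.0 F [-0.4 -0.5 -4.8] 
 delta tool [-1.2  0.3  7.1] dist 7.2 yaw -0.0
```

Request:
arm_command(
  targets=[
    {"hand":0,"x":0,"y":0,"z":4,"yaw":0},
    {"hand":0,"x":0,"y":0,"z":1,"yaw":0},
    {"hand":0,"x":0,"y":0,"z":0,"yaw":0},
    {"hand":0,"x":0,"y":0,"z":0,"yaw":0},
  ],
)

```text
clock: 44.38
ee_pos: [613.3, 16.9, 109.3]
orientation: [3.13, -0.267, 0.0]
ft_force: [-0.2, -0.0, -4.4]
finger_gap: 46.6
```

Request:
arm_command(
  targets=[
    {"hand":0,"x":0,"y":0,"z":0.7,"yaw":0},
    {"hand":0,"x":0,"y":0,"z":0,"yaw":0},
  ],
)

```text
clock: 44.62
ee_pos: [613.5, 17.0, 108.8]
orientation: [-3.13, 0.267, -0.001]
ft_force: [-0.4, -0.9, -2.3]
finger_gap: 46.7
```

Request:
arm_command(
  targets=[
    {"hand":0,"x":0,"y":0,"z":0.7,"yaw":0},
    {"hand":0,"x":0,"y":0,"z":0,"yaw":0},
  ],
)

```text
clock: 44.88
ee_pos: [613.8, 16.8, 108.8]
orientation: [-3.13, 0.267, -0.002]
ft_force: [-1.8, -0.6, 5.8]
finger_gap: 47.3
```

Request:
arm_command(
  targets=[
    {"hand":1,"x":0,"y":0,"z":0,"yaw":0},
    {"hand":1,"x":0,"y":0,"z":0,"yaw":0},
    {"hand":1,"x":0,"y":0,"z":0,"yaw":0},
    {"hand":1,"x":0,"y":0,"z":0,"yaw":0},
    {"hand":1,"x":0,"y":0,"z":-20,"yaw":0},
    {"hand":1,"x":0,"y":0,"z":-40,"yaw":0},
    {"hand":1,"x":0,"y":0,"z":-40,"yaw":0},
    {"hand":1,"x":0,"y":0,"z":-30,"yaw":0},
    {"hand":1,"x":-12,"y":46,"z":0,"yaw":0},
    {"hand":1,"x":-12,"y":50,"z":0,"yaw":0},
    {"hand":1,"x":-12,"y":50,"z":0,"yaw":0},
    {"hand":1,"x":-12,"y":50,"z":0,"yaw":0},
    {"hand":1,"x":-12,"y":50,"z":0,"yaw":0},
    {"hand":1,"x":-12,"y":50,"z":0,"yaw":0},
    {"hand":1,"x":-13,"y":50,"z":0,"yaw":0},
    {"hand":1,"x":0,"y":0,"z":0,"yaw":-0.07},
    {"hand":1,"x":0,"y":0,"z":0,"yaw":-0.07},
    {"hand":1,"x":0,"y":0,"z":0,"yaw":0},
    {"hand":1,"x":0,"y":0,"z":0,"yaw":0},
    {"hand":1,"x":0,"y":0,"z":0,"yaw":0},
  ],
)

```text
clock: 47.38
ee_pos: [471.0, -309.5, 237.9]
orientation: [3.141, -0.048, 0.0]
ft_force: [0.5, -0.2, -0.5]
finger_gap: 85.5
```

```bash
python3 - <<'E'
from h import *
go(471,-310,87.6,-.03)
s=r.snapshot("top"); P=cloud(s); q=P[~np.isnan(P[...,0])]
q=q[(abs(q[:,0]-613)<45)&(abs(q[:,1]-17)<45)]; m=q[(q[:,2]>40)&(q[:,2]<135)]
print("cyl",circ(m,24),q[:,2].max())
E
```

```text
t 47.38 pos [ 471.  -309.5  237.9] th -0.031 gap 85.5 F [ 0.5 -0.2 -0.5] 
 delta tool [  0.    0.5 150.3] dist 150.3 yaw -0.001
cyl (array([614.4,  15.4]), 0.14, 85) 177.62410008191748
```

Request:
arm_command(
  targets=[
    {"hand":1,"x":0,"y":0.5,"z":40,"yaw":0},
    {"hand":1,"x":0,"y":0,"z":50,"yaw":0},
    {"hand":1,"x":0,"y":0,"z":40,"yaw":0},
    {"hand":1,"x":0,"y":0,"z":15,"yaw":0},
    {"hand":1,"x":0,"y":0,"z":4,"yaw":0},
    {"hand":1,"x":0,"y":0,"z":0,"yaw":0},
    {"hand":1,"x":0,"y":0,"z":0,"yaw":0},
    {"hand":1,"x":0,"y":0,"z":0,"yaw":0},
  ],
)

```text
clock: 48.42
ee_pos: [471.5, -310.5, 90.0]
orientation: [3.14, -0.048, 0.003]
ft_force: [0.4, 0.4, -0.9]
finger_gap: 85.2
```

```bash
python3 - <<'E'
from h import *
go(471,-310,87.6,-.03)
E
```

```text
t 48.42 pos [ 471.5 -310.5   90. ] th -0.03 gap 85.2 F [ 0.4  0.4 -0.9] 
 delta tool [-0.5 -0.5  2.4] dist 2.5 yaw -0.0
```

Request:
arm_command(
  targets=[
    {"hand":1,"x":0,"y":0,"z":1,"yaw":0},
    {"hand":0,"x":0,"y":0,"z":0,"yaw":0},
    {"hand":0,"x":0,"y":0,"z":0,"yaw":0},
    {"hand":0,"x":0,"y":0,"z":0,"yaw":0},
    {"hand":0,"x":0,"y":0,"z":0,"yaw":0},
    {"hand":0,"x":0,"y":0,"z":0,"yaw":0},
    {"hand":0,"x":0,"y":0,"z":0,"yaw":0},
    {"hand":0,"x":0,"y":0,"z":0,"yaw":0},
  ],
)

```text
clock: 49.42
ee_pos: [471.0, -310.3, 88.0]
orientation: [3.141, -0.048, 0.0]
ft_force: [0.9, -0.7, 3.0]
finger_gap: 41.6
```

Request:
arm_command(
  targets=[
    {"hand":0,"x":0,"y":0,"z":-25,"yaw":0},
    {"hand":0,"x":0,"y":0,"z":-45,"yaw":0},
    {"hand":0,"x":0,"y":0,"z":-35,"yaw":0},
    {"hand":0,"x":9,"y":-38,"z":0,"yaw":0},
    {"hand":0,"x":11,"y":-48,"z":0,"yaw":0},
    {"hand":0,"x":11,"y":-48,"z":0,"yaw":0},
    {"hand":0,"x":11,"y":-48,"z":0,"yaw":0},
    {"hand":0,"x":11,"y":-48,"z":0,"yaw":0},
    {"hand":0,"x":10,"y":-44,"z":0,"yaw":0},
    {"hand":0,"x":0,"y":0,"z":0,"yaw":0.045},
    {"hand":0,"x":0,"y":0,"z":0,"yaw":0.045},
    {"hand":0,"x":0,"y":0,"z":0,"yaw":0},
    {"hand":0,"x":0,"y":0,"z":0,"yaw":0},
    {"hand":0,"x":0,"y":0,"z":0,"yaw":0},
  ],
)

```text
clock: 51.18
ee_pos: [542.0, -38.9, 192.9]
orientation: [3.136, -0.19, 0.0]
ft_force: [-0.4, 0.3, -3.1]
finger_gap: 41.6
```

```bash
python3 - <<'E'
from h import *
go(542.1,-37.6,109.3,-.12)
E
```

```text
t 51.17 pos [542.  -38.9 192.9] th -0.121 gap 41.6 F [-0.4  0.3 -3.1] 
 delta tool [-0.1 -1.3 83.6] dist 83.6 yaw -0.001
```

Request:
arm_command(
  targets=[
    {"hand":0,"x":0,"y":-1.2,"z":25,"yaw":0},
    {"hand":0,"x":0,"y":0,"z":30,"yaw":0},
    {"hand":0,"x":0,"y":0,"z":18,"yaw":0},
    {"hand":0,"x":0,"y":0,"z":6,"yaw":0},
    {"hand":0,"x":0,"y":0,"z":0,"yaw":0},
    {"hand":0,"x":0,"y":0,"z":0,"yaw":0},
    {"hand":0,"x":0,"y":0,"z":1,"yaw":0},
    {"hand":0,"x":0,"y":0,"z":0,"yaw":0},
  ],
)

```text
clock: 52.18
ee_pos: [542.5, -37.0, 113.3]
orientation: [-3.136, 0.189, -0.001]
ft_force: [-0.1, 0.7, -3.1]
finger_gap: 41.5
```

```bash
python3 - <<'E'
from h import *
go(542.2,-37.6,109.3,-.12)
E
```

```text
t 52.17 pos [542.5 -37.  113.3] th -0.12 gap 41.5 F [-0.1  0.7 -3.1] 
 delta tool [-0.2  0.6  4. ] dist 4.0 yaw -0.0
```

Request:
arm_command(
  targets=[
    {"hand":0,"x":0,"y":0.5,"z":2,"yaw":0},
    {"hand":0,"x":0,"y":0,"z":1,"yaw":0},
    {"hand":0,"x":0,"y":0,"z":0,"yaw":0},
    {"hand":0,"x":0,"y":0,"z":0,"yaw":0},
  ],
)

```text
clock: 52.68
ee_pos: [542.2, -37.5, 109.9]
orientation: [-3.136, 0.189, -0.0]
ft_force: [0.8, -0.8, -3.1]
finger_gap: 41.4
```

Request:
arm_command(
  targets=[
    {"hand":0,"x":0,"y":0,"z":0.7,"yaw":0},
    {"hand":0,"x":0,"y":0,"z":0,"yaw":0},
  ],
)

```text
clock: 52.92
ee_pos: [542.2, -37.5, 109.2]
orientation: [-3.136, 0.189, 0.0]
ft_force: [-0.5, -0.3, -2.9]
finger_gap: 41.4
```

Request:
arm_command(
  targets=[
    {"hand":0,"x":0,"y":0,"z":0.8,"yaw":0},
    {"hand":0,"x":0,"y":0,"z":0,"yaw":0},
  ],
)

```text
clock: 53.18
ee_pos: [542.3, -37.5, 109.0]
orientation: [-3.136, 0.189, -0.001]
ft_force: [-1.6, 0.1, 4.3]
finger_gap: 41.3
```

Request:
arm_command(
  targets=[
    {"hand":1,"x":0,"y":0,"z":0,"yaw":0},
    {"hand":1,"x":0,"y":0,"z":0,"yaw":0},
    {"hand":1,"x":0,"y":0,"z":0,"yaw":0},
    {"hand":1,"x":0,"y":0,"z":0,"yaw":0},
    {"hand":1,"x":0,"y":0,"z":-20,"yaw":0},
    {"hand":1,"x":0,"y":0,"z":-40,"yaw":0},
    {"hand":1,"x":0,"y":0,"z":-40,"yaw":0},
    {"hand":1,"x":0,"y":0,"z":-30,"yaw":0},
    {"hand":1,"x":7,"y":42,"z":0,"yaw":0},
    {"hand":1,"x":7,"y":46,"z":0,"yaw":0},
    {"hand":1,"x":7,"y":46,"z":0,"yaw":0},
    {"hand":1,"x":7,"y":46,"z":0,"yaw":0},
    {"hand":1,"x":7,"y":46,"z":0,"yaw":0},
    {"hand":1,"x":7,"y":45,"z":0,"yaw":0},
    {"hand":1,"x":0,"y":0,"z":0,"yaw":-0.09},
    {"hand":1,"x":0,"y":0,"z":0,"yaw":0},
    {"hand":1,"x":0,"y":0,"z":0,"yaw":0},
    {"hand":1,"x":0,"y":0,"z":0,"yaw":0},
  ],
)

```text
clock: 55.42
ee_pos: [551.7, -310.7, 238.5]
orientation: [-3.141, 0.046, -0.0]
ft_force: [-0.5, 0.3, -1.0]
finger_gap: 85.4
```

```bash
python3 - <<'E'
from h import *
go(551.7,-311.7,87,-.03)
s=r.snapshot("top"); cv2.imwrite("pics/t2.png",cv2.resize(s["frame"][90:350,140:460],None,fx=2.2,fy=2.2));P=cloud(s); q=P[~np.isnan(P[...,0])]
q=q[(abs(q[:,0]-542)<35)&(abs(q[:,1]+38)<35)&(q[:,2]>145)&(q[:,2]<157)]
print("filt",rect(q),len(q))
E
```

```text
t 55.42 pos [ 551.7 -310.7  238.5] th -0.03 gap 85.4 F [-0.5  0.3 -1. ] 
 delta tool [ -0.    1.1 151.5] dist 151.5 yaw 0.0
filt ((542.4988403320312, -38.10028076171875), (41.71114730834961, 41.913726806640625), 83.02372741699219) 305
```

View pics/t2.png

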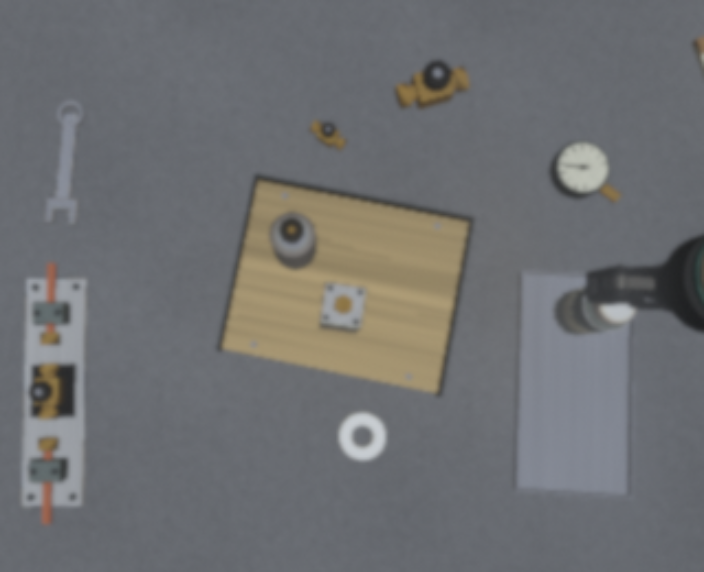

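Request:
arm_command(
  targets=[
    {"hand":1,"x":0,"y":1,"z":40,"yaw":0},
    {"hand":1,"x":0,"y":0,"z":50,"yaw":0},
    {"hand":1,"x":0,"y":0,"z":40,"yaw":0},
    {"hand":1,"x":0,"y":0,"z":15,"yaw":0},
    {"hand":1,"x":0,"y":0,"z":5,"yaw":0},
    {"hand":1,"x":0,"y":0,"z":0,"yaw":0},
    {"hand":1,"x":0,"y":0,"z":0,"yaw":0},
    {"hand":1,"x":0,"y":0,"z":0,"yaw":0},
  ],
)

```text
clock: 56.48
ee_pos: [552.0, -312.9, 89.6]
orientation: [3.14, -0.047, 0.003]
ft_force: [-0.9, -0.7, 0.3]
finger_gap: 85.5
```

```bash
python3 - <<'E'
from h import *
go(551.7,-311.7,87,-.03)
E
```

```text
t 56.48 pos [ 552.  -312.9   89.6] th -0.03 gap 85.5 F [-0.9 -0.7  0.3] 
 delta tool [-0.4 -1.2  2.6] dist 2.9 yaw -0.0
```

Request:
arm_command(
  targets=[
    {"hand":1,"x":0,"y":-0.8,"z":1.2,"yaw":0},
    {"hand":0,"x":0,"y":0,"z":0,"yaw":0},
    {"hand":0,"x":0,"y":0,"z":0,"yaw":0},
    {"hand":0,"x":0,"y":0,"z":0,"yaw":0},
    {"hand":0,"x":0,"y":0,"z":0,"yaw":0},
    {"hand":0,"x":0,"y":0,"z":0,"yaw":0},
    {"hand":0,"x":0,"y":0,"z":0,"yaw":0},
    {"hand":0,"x":0,"y":0,"z":0,"yaw":0},
  ],
  grip_force=40,
)

```text
clock: 57.48
ee_pos: [551.6, -312.0, 87.5]
orientation: [3.141, -0.048, 0.001]
ft_force: [-0.8, 0.2, 5.2]
finger_gap: 50.7
```

Request:
arm_command(
  targets=[
    {"hand":0,"x":0,"y":0,"z":-25,"yaw":0},
    {"hand":0,"x":0,"y":0,"z":-40,"yaw":0},
    {"hand":0,"x":0,"y":0,"z":-30,"yaw":0},
    {"hand":0,"x":7,"y":-38,"z":0,"yaw":0},
    {"hand":0,"x":7,"y":-44,"z":0,"yaw":0},
    {"hand":0,"x":7,"y":-44,"z":0,"yaw":0},
    {"hand":0,"x":7,"y":-40,"z":0,"yaw":0},
    {"hand":0,"x":7,"y":-35,"z":0,"yaw":0},
    {"hand":0,"x":0,"y":0,"z":0,"yaw":0.07},
    {"hand":0,"x":0,"y":0,"z":0,"yaw":0.07},
    {"hand":0,"x":0,"y":0,"z":0,"yaw":0},
    {"hand":0,"x":0,"y":0,"z":0,"yaw":0},
    {"hand":0,"x":0,"y":0,"z":0,"yaw":0},
  ],
)

```text
clock: 59.1
ee_pos: [592.3, -112.0, 182.0]
orientation: [-3.13, 0.266, 0.001]
ft_force: [1.0, -0.3, -3.1]
finger_gap: 51.3
```

```bash
python3 - <<'E'
from h import *
go(593.2,-111.9,108.2,-.17)
E
```

```text
t 59.1 pos [ 592.3 -112.   182. ] th -0.17 gap 51.3 F [ 1.  -0.3 -3.1] 
 delta tool [ 0.9 -0.2 73.8] dist 73.8 yaw 0.0
```

Request:
arm_command(
  targets=[
    {"hand":0,"x":0.7,"y":0,"z":25,"yaw":0},
    {"hand":0,"x":0,"y":0,"z":28,"yaw":0},
    {"hand":0,"x":0,"y":0,"z":12,"yaw":0},
    {"hand":0,"x":0,"y":0,"z":4,"yaw":0},
    {"hand":0,"x":0,"y":0,"z":0,"yaw":0},
    {"hand":0,"x":0,"y":0,"z":0,"yaw":0},
    {"hand":0,"x":0,"y":0,"z":1,"yaw":0},
    {"hand":0,"x":0,"y":0,"z":0,"yaw":0},
  ],
)

```text
clock: 60.1
ee_pos: [593.3, -112.0, 112.5]
orientation: [3.13, -0.267, 0.001]
ft_force: [-0.3, -0.6, -2.5]
finger_gap: 50.6
```

```bash
python3 - <<'E'
from h import *
go(593.2,-111.9,108.2,-.17)
E
```

```text
t 60.1 pos [ 593.3 -112.   112.5] th -0.17 gap 50.6 F [-0.3 -0.6 -2.5] 
 delta tool [-0.1 -0.1  4.3] dist 4.3 yaw -0.0
```

Request:
arm_command(
  targets=[
    {"hand":0,"x":0,"y":0,"z":2.3,"yaw":0},
    {"hand":0,"x":0,"y":0,"z":1,"yaw":0},
    {"hand":0,"x":0,"y":0,"z":0,"yaw":0},
    {"hand":0,"x":0,"y":0,"z":0,"yaw":0},
  ],
)

```text
clock: 60.6
ee_pos: [593.2, -112.0, 108.9]
orientation: [-3.13, 0.267, 0.0]
ft_force: [0.1, 0.4, -2.9]
finger_gap: 50.8
```

Request:
arm_command(
  targets=[
    {"hand":0,"x":0,"y":0,"z":0.7,"yaw":0},
    {"hand":0,"x":0,"y":0,"z":0,"yaw":0},
  ],
)

```text
clock: 60.85
ee_pos: [593.4, -112.1, 108.5]
orientation: [3.13, -0.267, 0.001]
ft_force: [-1.6, 0.1, -1.0]
finger_gap: 50.6
```

Request:
arm_command(
  targets=[
    {"hand":0,"x":0,"y":0,"z":0.7,"yaw":0},
    {"hand":0,"x":0,"y":0,"z":0,"yaw":0},
  ],
)

```text
clock: 61.1
ee_pos: [593.6, -112.2, 108.5]
orientation: [3.13, -0.267, 0.002]
ft_force: [-2.0, -0.4, 6.0]
finger_gap: 50.7
```

Contact with the shelf. I'll release, rise and go back to the first viewing pose for a final check.

Request:
arm_command(
  targets=[
    {"hand":1,"x":0,"y":0,"z":0,"yaw":0},
    {"hand":1,"x":0,"y":0,"z":0,"yaw":0},
    {"hand":1,"x":0,"y":0,"z":0,"yaw":0},
    {"hand":1,"x":0,"y":0,"z":0,"yaw":0},
    {"hand":1,"x":0,"y":0,"z":-20,"yaw":0},
    {"hand":1,"x":0,"y":0,"z":-45,"yaw":0},
    {"hand":1,"x":0,"y":0,"z":-55,"yaw":0},
    {"hand":1,"x":0,"y":0,"z":-55,"yaw":0},
    {"hand":1,"x":0,"y":0,"z":-55,"yaw":0},
    {"hand":1,"x":-15,"y":-54,"z":-30,"yaw":0},
    {"hand":1,"x":0,"y":0,"z":-30,"yaw":0},
    {"hand":1,"x":0,"y":0,"z":0,"yaw":0},
    {"hand":1,"x":0,"y":0,"z":0,"yaw":0},
    {"hand":1,"x":0,"y":0,"z":0,"yaw":0},
  ],
)

```text
clock: 62.85
ee_pos: [587.0, -57.8, 395.6]
orientation: [3.13, -0.269, -0.004]
ft_force: [0.1, 0.2, 0.1]
finger_gap: 85.7
```

```bash
python3 - <<'E'
from h import *
go(588,-56,399,-.17)
st=r.state(); s=r.snapshot("wrist"); P=cloud(s,st); q=P[~np.isnan(P[...,0])]; cv2.imwrite("pics/w7.png",s["frame"])
def b(c,w,lo,hi): return q[(abs(q[:,0]-c[0])<w)&(abs(q[:,1]-c[1])<w)&(q[:,2]>lo)&(q[:,2]<hi)]
print("cyl",circ(b((614,16),45,40,135),24),"can",circ(b((594,-112),45,40,135),26),"filt",rect(b((542,-39),35,145,157)))
k=b((445,290),30,54,80); print("valve knob",cv2.minEnclosingCircle(k[:,:2].astype(np.float32)))
s=r.snapshot("scene"); cv2.imwrite("pics/s4.png",cv2.resize(s["frame"][120:350,80:380],None,fx=2.5,fy=2.5)); P=cloud(s)
for l in("gauge","spanner","reel"):
    d=r.silhouettes(s,l)[0]; m=pts(P,d["region"],-5,60); print(l,np.round(np.median(m,0)))
E
```

```text
t 62.85 pos [587.  -57.8 395.6] th -0.171 gap 85.7 F [0.1 0.2 0.1] 
 delta tool [ 0.7 -1.9 -3.4] dist 4.0 yaw -0.001
cyl (array([614.2,  16.7]), 0.12, 432) can (array([ 594., -112.]), 0.18, 329) filt ((542.8809204101562, -37.0686149597168), (41.907371520996094, 42.87718963623047), 83.27135467529297)
valve knob ((444.13372802734375, 290.4538269042969), 13.090926170349121)
gauge [ 723. -325.   31.]
spanner [715. 291.   8.]
reel [410. -69.  16.]
```

View pics/s4.png

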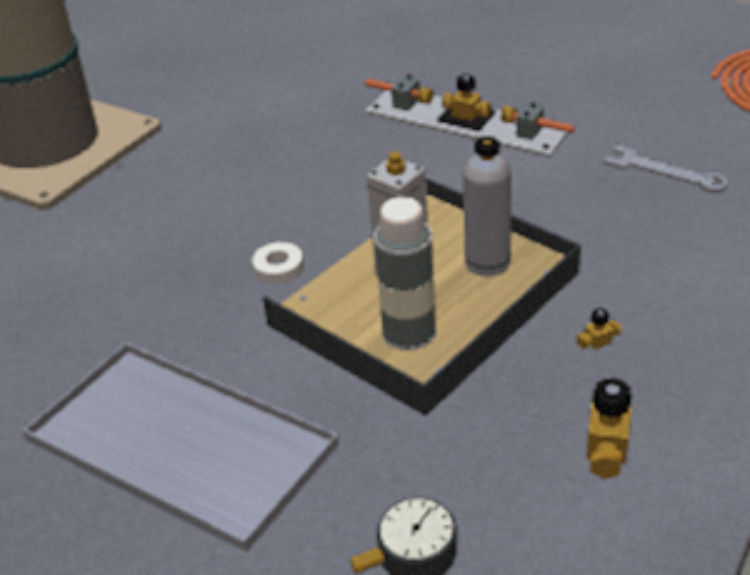

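View pics/w7.png

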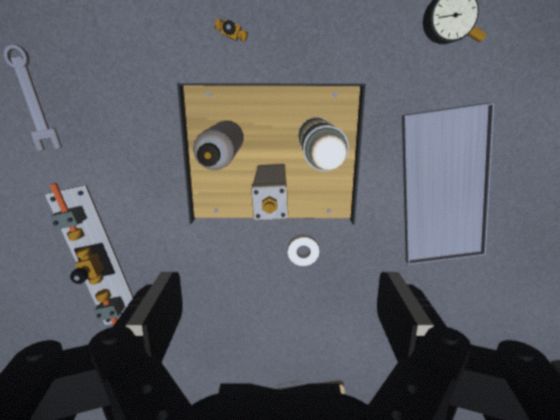

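All three tall things are back within about 1 mm and upright. The valve is on the pad, the tray is empty, the bystanders are unmoved and the arm is clear.

```bash
python3 -c "
from station import r
print(r.job_done())"
```

```text
the job is handed in; nothing more can be done
None
```

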